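Open up the topping bar: unlock the drawer and load the rail

ROBOT

A 6-joint arm with a two-finger parallel gripper is mounted at the origin on the work surface. World frame = base frame: x ahead of the robot, y to its left, z up, the work surface at z = 0. Lengths are in m, angles in rad, forces in N, time in s.
With the tool pointing down it reaches from about 0.375 to 0.9 m from the base axis. Payload 3.1 kg.
Tool frame: the origin (TCP) lies at the very end of the fingers, on their centre line; the grasp point (between the pads) lies robot.tcp_to_grasp behind it (robot.tcp_to_grasp is the distance from the TCP to the grasp point, in m); z points along the fingers, y is the direction in which the jaws open and shut (so a half turn about z gives the same grasp; the last joint's range is limited). The gripper opens to 87 mm and grips with 3 to 60 N. Pads are 19 mm wide; open, the fingers measure 117 mm over their backs; the gripper's body (75 mm by 190 mm) begins 51 mm behind the grasp point.
Start: joints at [0.925, 0.527, 1.433, -0, 1.181, -0.178], TCP at [0.281, 0.558, 0.223] pointing down, gripper open.
Joint ranges: [-3.08, 3.08], [-0.75, 2.2], [0.22, 2.44], [-1.43, 4.57], [0, 2.65], [-2.85, 2.85]. Speed limits (rad/s): [2.79, 2.79, 3.14, 3.14, 3.14, 3.14].

INTERFACE

Orientations are given as a unit quaternion [x, y, z, w].
In Python, from cell import robot, vision, hand_in gives the robot as it stands.
- The arm moves only by the shell command python3 -m pendant 'ROWS' [FORCE]. ROWS is JSON, one flat list of numbers, 7 for each row, row after row: the finger opening in m, from 0 to 0.087, then the shift along the tool's x, y, z in m, then the turn, a rotation vector about the tool's x, y, z in degrees. In form: [gripper, x, y, z, wx, wy, wz, gripper, x, y, z, wx, wy, wz, ...]. A call has 1 to 5 rows; each row shifts and turns the commanded pose from where the row before left it, along the tool's axes as they then stand; what a row does not reach is not made up. A row lasts 1/12 s, in which the tool goes at most 41.7 mm and 7.16 degrees, less where a joint would pass 70% of its speed; a pose out of reach is approached as far as the arm can. A call is refused whole if a number of a shift passes 0.0417 or a number of a turn 7.16, either way. A call with a gripper value outside its range is refused whole. The fingers move at their own pace and stop on an object; FORCE is the grip in N (left out, the last holds). Time passes only in rows, so rows that do not move let the fingers close. It gives the time, the measured TCP pose, the force and the opening at its end, in the units of the state.
- robot.observe(): the state, without advancing time (a new reading comes with each control period).
- vision.get_image(name): name is "side" or "top" or "wrist"; returns (picture, depth): 384x512x3 uint8, blue, green, red; 384x512 float32, m along the optical axis (not along the pixel's ray), 0 where there is no reading.
- vision.calibration(name): a dict with "intrinsics" (3x3 intrinsics, pixels), "eye" and "orientation" of the camera in the world. Camera axes: x right, y down, z forward; pixel columns grow to the right and rows downward; lengths in m; the calibration is good to about 2 mm. A picture is of the moment at which its call begins: read the wrist's pose just before it. calibration takes no time and is no camera call; for the wrist camera it gives the pose at the moment of the call.
- hand_in(): hands the job in, once; it reports no verdict.
The state is a dict: "t": time; "joint_positions": joint angles; "qvel": joint speeds; "joint_efforts": joint torques, N m; "tool_pos": TCP position; "tool_rot": TCP orientation; "force": force on the tool from outside, world axes, zero at the start; "moment": the same for the moment, N m; "finger_gap": opening from 0.0 (shut) to 1.0 (fully open).
Only numpy, scipy, OpenCV 4.12 (cv2) and the standard library are available. Lean on these libraries where they do the work, as an engineer would, in place of code of your own. Each camera call takes 0.05 s, during which the arm holds its last target.

TASK

Open up the dessert counter: take the key from its stand, push it fully into the lock on top of the drawer unit, turn it clockwise to the stop and pull the drawer well open. Set every topping canister from the drawer down into the well of the rail that fits its diameter, lid rim resting on the rail, then push the drawer fully shut and leave the key in the lock, still turned. Leave the other things on the counter where they are.

Things in the scene. Friction and masses are not known exactly. Their poses are not given: they have to be found in the camera images.
- key_bow (a point): Centre of the bow (flat grip) of the loose steel key, upright in its stand at first. From the top: bow 40 mm wide (key x), 10 mm thick (y), 44 mm tall; round collar 23 mm across, 6 mm high; flat blade 18 mm wide (x), 5 mm thick (y), reaching 32 mm below the collar, its last 9 mm tapering to 12 x 2 mm. z is up along the key. Bow centre: 28 mm above the collar's underside, 60 mm above the blade's end.
- key_collar (a point): Centre of the underside of the key's collar, 28 mm straight below key_bow in the key's own frame; axes as the key's. It rests on the plug's face when the key is fully in.
- stand: Fixed grey block 60 x 50 x 40 mm tall with a slot in its top that holds the key upright with about 1 mm of play each side and the collar resting on the top; origin under its centre, slot length along its x (the key at first has the same yaw).
- cab: Fixed steel drawer unit, 200 mm deep (x), 360 wide (y), 115 tall; origin under its centre, x points away from the drawer front, which is the face at x = -100 mm. The floor inside the drawer is 12 mm above the counter. The lock stands on its top at x -30, y -100 mm.
- plug_mouth (a point): Centre of the keyway's mouth on the brass lock plug's face, 135 mm above the counter (20 mm above the unit's top), inside a dark ring 54 mm across, 33 mm inside, whose rim stands 1.5 mm higher. The keyway is a vertical slot 20 mm long (point x), 7 mm wide (point y), 34 mm deep; z up. It takes the key either way round and turns with the plug.
- plug (a joint): Turn of the lock plug, rad: 0 = slot lengthwise along the drawer unit's x; it starts locked at 0 to 0.2, growing clockwise seen from above to a stop at 1.4 (unlocked). Takes about 0.1 N m and stays where left. It lifts a hidden bolt that holds the drawer shut; the drawer is free from about 1.0 on.
- drawer_handle (a point): Middle of the drawer's horizontal bar handle (dark steel, 110 mm long along the drawer unit's y, 11 mm thick), 45 mm in front of the drawer front and 80 mm above the counter; axes as the drawer unit's. Moves with the drawer. The drawer front's top is at 101 mm.
- drawer (a joint): Drawer travel in m: 0 shut, 0.125 fully open, sliding towards the drawer unit's -x. It takes 2 to 4 N and stays where it is left. Pulled out, the whole inside (about 95 mm deep, 333 mm wide) is clear of the unit.
- rail: Fixed aluminium topping rail, a block 100 (x) x 300 (y) x 55 mm tall with a row of four round through-wells of graded size along its y; origin under its centre.
- can64_knob (a point): Centre of the lid knob of a closed steel canister: body 64 mm across, 45 mm tall, bevelled foot; lid rim 74 mm across, 4 mm thick; round black knob 20 mm across, 26 mm tall. 75 mm tall in all; knob centre 62 mm above the foot, 17 mm above the rim's underside. Weighted foot, about 260 g (varies). Stands in the drawer at first; may be absent.
- can57_knob (a point): Centre of the lid knob of a closed steel canister: body 57 mm across, 45 mm tall, bevelled foot; lid rim 67 mm across, 4 mm thick; round black knob 20 mm across, 26 mm tall. 75 mm tall in all; knob centre 62 mm above the foot, 17 mm above the rim's underside. Weighted foot, about 242 g (varies). Stands in the drawer at first; may be absent.
- can50_knob (a point): Centre of the lid knob of a closed steel canister: body 50 mm across, 45 mm tall, bevelled foot; lid rim 60 mm across, 4 mm thick; round black knob 20 mm across, 26 mm tall. 75 mm tall in all; knob centre 62 mm above the foot, 17 mm above the rim's underside. Weighted foot, about 225 g (varies). Stands in the drawer at first; may be absent.
- can44_knob (a point): Centre of the lid knob of a closed steel canister: body 44 mm across, 45 mm tall, bevelled foot; lid rim 54 mm across, 4 mm thick; round black knob 20 mm across, 26 mm tall. 75 mm tall in all; knob centre 62 mm above the foot, 17 mm above the rim's underside. Weighted foot, about 210 g (varies). Stands in the drawer at first; may be absent.
- well64 (a point): Centre of the mouth of the rail's well for the 64 mm canister (67 mm across, goes right through the 55 mm tall rail), on the rail's top face; axes as the rail's.
- well57 (a point): Centre of the mouth of the rail's well for the 57 mm canister (60 mm across, goes right through the 55 mm tall rail), on the rail's top face; axes as the rail's.
- well50 (a point): Centre of the mouth of the rail's well for the 50 mm canister (53 mm across, goes right through the 55 mm tall rail), on the rail's top face; axes as the rail's.
- well44 (a point): Centre of the mouth of the rail's well for the 44 mm canister (47 mm across, goes right through the 55 mm tall rail), on the rail's top face; axes as the rail's.
- jar_a: Bystander, to be left alone: a lidded glass jar, 72 mm wide, 95 mm tall; origin at its underside or middle.
- jar_b: Bystander, to be left alone: a lidded amber jar, 72 mm wide, 95 mm tall; origin at its underside or middle.
- squeeze: Bystander, to be left alone: a white squeeze bottle, 60 mm wide, 120 mm tall; origin at its underside or middle.
- mixcup: Bystander, to be left alone: a steel mixing cup, 84 mm wide at the rim, 120 mm tall; origin at its underside or middle.
- spoon: Bystander, to be left alone: a steel spoon, 170 mm long, lying flat; origin at its underside or middle.
- spatula: Bystander, to be left alone: a spatula, 200 mm long, lying flat; origin at its underside or middle.
- dish: Bystander, to be left alone: a small white bowl, 72 mm wide, 45 mm tall; origin at its underside or middle.
Mind the look-alikes: they are no part of the job. Leave any green or orange look-alike of the part that bears key_bow alone.

How it is judged:
On the way, in this order (a step that is already met when the one before it is completed fails the run):
1. the key is fully in the lock, before it is turned (horizontal distance between key_collar and plug_mouth below 0.005 m and z of key_collar in the frame of plug_mouth below 0.004 m and angle between key_collar's own z axis and vertical below 0.12 rad and value of joint plug below 0.4 rad), for 0.2 s.
2. the key, still fully in, has been turned clockwise to the stop (horizontal distance between key_collar and plug_mouth below 0.005 m and z of key_collar in the frame of plug_mouth below 0.004 m and angle between key_collar's own z axis and vertical below 0.12 rad and value of joint plug above 1.2 rad), for 0.2 s.
3. the drawer is pulled well open (value of joint drawer above 0.095 m), for 0.2 s.
At the end, for the whole second after the job is handed in: Every canister present sits upright in the well of its own diameter (centre within 6 mm, lid rim down on the rail within 4 mm), the drawer is shut to within 8 mm, and the key is fully in the lock (collar within 4 mm of the plug's face) with the plug still turned (more than 1.1 rad) (horizontal distance between key_collar and plug_mouth below 0.005 m and z of key_collar in the frame of plug_mouth below 0.004 m and angle between key_collar's own z axis and vertical below 0.12 rad and value of joint plug above 1.1 rad and value of joint drawer below 0.008 m and horizontal distance between can64_knob and well64 below 0.006 m and z of can64_knob in the frame of well64 between 0.012 and 0.021 m and angle between each of can64_knob, can57_knob, can50_knob, can44_knob's own z axis and vertical below 0.09 rad and horizontal distance between can57_knob and well57 below 0.006 m and z of can57_knob in the frame of well57 between 0.012 and 0.021 m and horizontal distance between can50_knob and well50 below 0.006 m and z of can50_knob in the frame of well50 between 0.012 and 0.021 m and horizontal distance between can44_knob and well44 below 0.006 m and z of can44_knob in the frame of well44 between 0.012 and 0.021 m); the robot touches nothing.
It fails at once if a bystander (jar, bottle, cup, spoon, spatula or bowl) is pushed more than 4 cm (distance of any of jar_a, jar_b, squeeze, mixcup, spoon, spatula, dish from where it was at the start of the episode above 0.04 m).
Of can64, can57, can50, can44 only 3 to 4 are there at a start; the rules pass over those that are not, and their reading is None.
At some moment in a run one of can64, can57, can50, can44 may be knocked a few centimetres aside while the robot is not near it.
It also fails if it takes over 210 s, if anything falls off the work surface, if the arm or the gripper's body presses on something with over 40 N, if the wrist force passes 120 N, or if a joint passes its speed limit or range.

## Working session

There is one attempt and no reset: what is moved stays moved. The work goes in short steps, Python scripts to look and compute and a shell command to move; the robot and the scene stay as the last step left them, time stands still between calls to the robot, and variables do not carry over. Pictures are saved under pics/ and viewed, and the job is handed in when it is done.

```bash
ls; mkdir -p pics; python3 - <<'E'
from cell import robot, vision
import cv2
print(robot.observe(), robot.tcp_to_grasp)
for n in ["top","side","wrist"]:
    im,d=vision.get_image(n); cv2.imwrite(f"pics/{n}0.png",im)
    c=vision.calibration(n); print(n,c)
E
```

```text
pics
{'t': 0.0, 'joint_positions': array([ 9.25488933e-01,  5.28491321e-01,  1.43388917e+00, -5.68128108e-06,
        1.18139709e+00, -1.78496131e-01]), 'qvel': array([-2.03448861e-03,  6.57210718e-05,  3.68394692e-04,  7.20772293e-04,
       -7.51265358e-04,  1.14837099e-04]), 'joint_efforts': array([ 3.82306353e-04, -4.40041637e+01, -1.76591045e+01,  6.34381687e-02,
        5.82315295e-02, -1.49504476e-04]), 'tool_pos': array([0.28080344, 0.55755221, 0.22156036]), 'tool_rot': array([ 2.31290954e-01,  9.72884012e-01, -1.00214631e-03, -4.34965242e-04]), 'force': array([ 1.32348686, -0.11837876, -0.04105532]), 'moment': array([-0.01407916,  0.01031998, -0.02183972]), 'finger_gap': 1.0035259295760912} 0.0187
top {'intrinsics': array([[433.23332245,   0.        , 252.79913051],
       [  0.        , 433.23332245, 188.56203779],
       [  0.        ,   0.        ,   1.        ]]), 'eye': array([0.30183444, 0.04578849, 1.58566299]), 'orientation': array([-0.69795946,  0.71090276, -0.06735043,  0.05416433])}
side {'intrinsics': array([[350.06171439,   0.        , 253.99955958],
       [  0.        , 350.06171439, 187.7065781 ],
       [  0.        ,   0.        ,   1.        ]]), 'eye': array([ 0.40479664, -0.84067477,  0.78662893]), 'orientation': array([ 0.89141401, -0.0745994 ,  0.03528839, -0.44561274])}
wrist {'intrinsics': array([[338.33530866,   0.        , 260.00063098],
       [  0.        , 338.33530866, 191.11657786],
       [  0.        ,   0.        ,   1.        ]]), 'eye': array([0.21162554, 0.59253483, 0.38395028]), 'orientation': array([0.84278733, 0.51883451, 0.07434064, 0.12244895])}
```

View pics/top0.png

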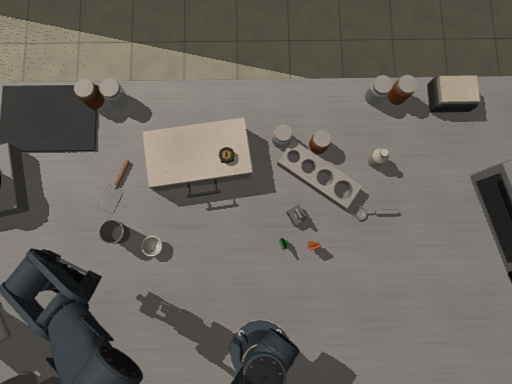

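View pics/side0.png

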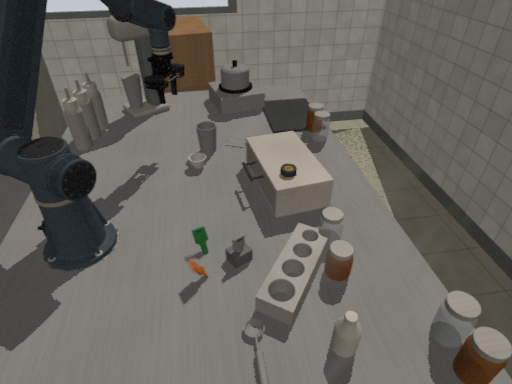

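View pics/wrist0.png

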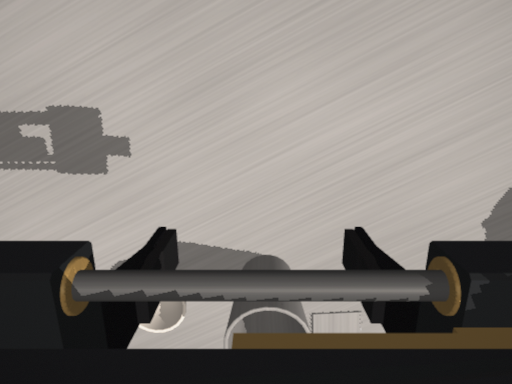

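Candidates for the key: a grey one in the stand at top (297,213) and side (239,248), a green one at top (283,243) and side (201,238), and an orange one at top (313,245) and side (199,268). By the description it's the grey steel key in the stand. I'll check that in a close crop.

```bash
cat > h.py <<'E'
import numpy as np, cv2
from cell import robot, vision
from scipy.spatial.transform import Rotation as R
def proj(c,P):
    p=R.from_quat(c["orientation"]).inv().apply(np.atleast_2d(P)-c["eye"]); q=p@c["intrinsics"].T
    return q[:,:2]/q[:,2:]
def ray(c,uv):
    uv=np.atleast_2d(uv).astype(float); K=c["intrinsics"]
    d=np.c_[(uv[:,0]-K[0,2])/K[0,0],(uv[:,1]-K[1,2])/K[1,1],np.ones(len(uv))]
    return R.from_quat(c["orientation"]).apply(d)
def plane(c,uv,z):
    r=ray(c,uv); return c["eye"]+r*((z-c["eye"][2])/r[:,2])[:,None]
def cloud(c,d):
    v,u=np.indices(d.shape); uv=np.c_[u.ravel(),v.ravel()]
    P=c["eye"]+ray(c,uv)*d.ravel()[:,None]; P[d.ravel()==0]=np.nan
    return P.reshape(d.shape+(3,))
def snap(n,tag):
    c=vision.calibration(n); im,d=vision.get_image(n); cv2.imwrite(f"pics/{n}_{tag}.png",im)
    np.savez(f"pics/{n}_{tag}.npz",im=im,d=d,**c); return c,im,d
def load(n,tag):
    z=np.load(f"pics/{n}_{tag}.npz"); return {k:z[k] for k in("intrinsics","eye","orientation")},z["im"],z["d"]
def crop(im,x0,y0,x1,y1,s,name):
    cv2.imwrite("pics/"+name,cv2.resize(im[y0:y1,x0:x1],None,fx=s,fy=s,interpolation=cv2.INTER_NEAREST))
def tool():
    s=robot.observe(); M=R.from_quat(s["tool_rot"]).as_matrix()
    return s["tool_pos"],M,s
def goal(pos,yawx,tilt=None):
    """shift in tool axes + rotvec deg to reach TCP pos, pointing down with tool y along angle yawy(deg,world)"""
    p,M,s=tool(); a=np.radians(yawx); y=np.array([np.cos(a),np.sin(a),0]); z=np.array([0,0,-1.]); x=np.cross(y,z)
    T=np.c_[x,y,z]; rv=R.from_matrix(M.T@T).as_rotvec(degrees=True)
    print("tcp",p.round(4),"toolx",M[:,0].round(3),"tooly",M[:,1].round(3),"toolz",M[:,2].round(4))
    print("shift tool mm",(M.T@(np.array(pos)-p)*1000).round(1),"rotvec",rv.round(2),"| turned axes shift",(T.T@(np.array(pos)-p)*1000).round(1),"F",s["force"].round(1))
E
python3 - <<'E'
from h import *
c,im,d=snap("top","a"); crop(im,265,190,345,260,8,"ctop.png"); P=cloud(c,d)
c2,im2,d2=snap("side","a"); crop(im2,180,200,280,290,7,"cside.png")
for n,uv in dict(stand=(297,215),cab=(180,150),lock=(227,155),handle=(203,189),rail=(300,165),dishc=(152,245),tab=(250,280)).items(): print(n,P[uv[1],uv[0]].round(4))
crop(im,135,115,260,215,6,"ccab.png");crop(im,265,120,370,220,7,"crail.png")
E
```

```text
stand [ 0.468  -0.1391  0.069 ]
cab [0.6981 0.2671 0.1146]
lock [0.6717 0.1025 0.138 ]
handle [5.786e-01 1.980e-01 2.000e-04]
rail [ 0.6508 -0.1581  0.0578]
dishc [0.3757 0.3807 0.0074]
tab [ 0.2447  0.03   -0.0019]
```

View pics/ctop.png

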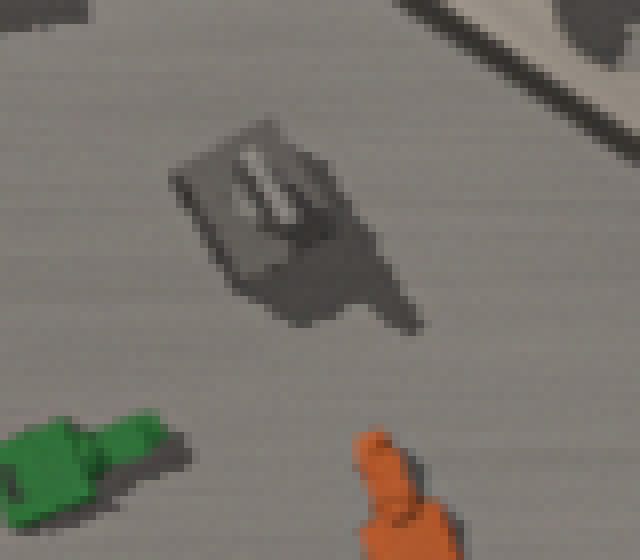

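View pics/cside.png

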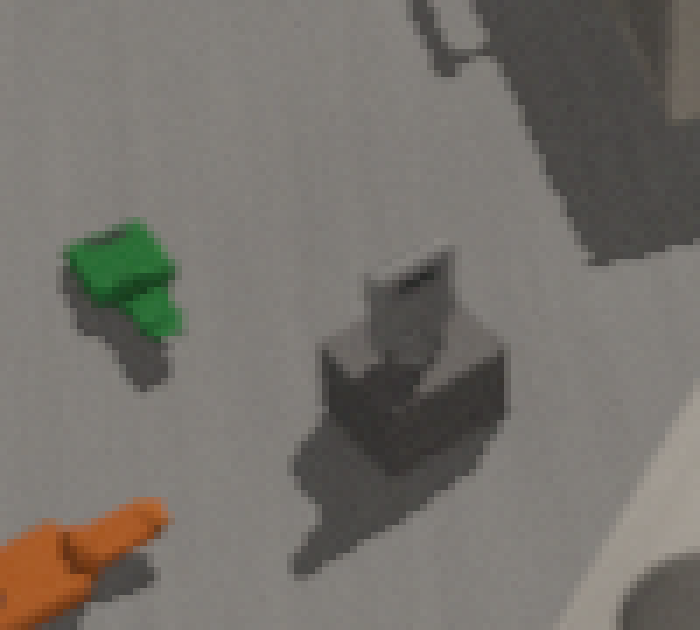

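View pics/ccab.png

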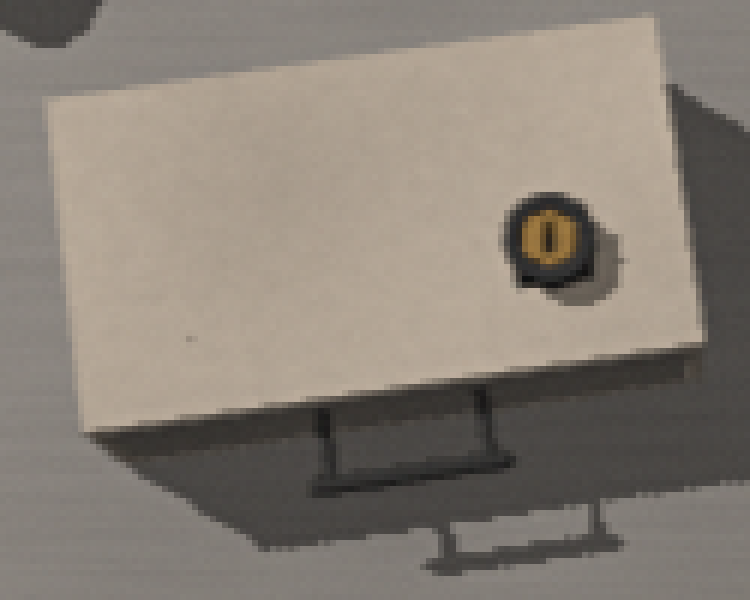

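View pics/crail.png

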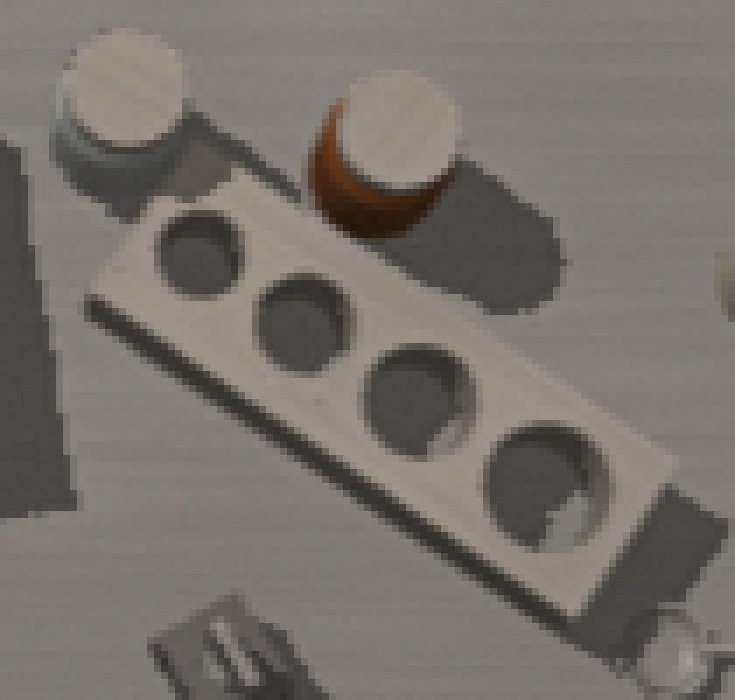

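The crops confirm it: the grey key stands upright in the grey stand (top bow about 297–300, 210–217), and the green and orange pieces lie flat on the counter. Next I'll measure the fixed items from the top view.

```bash
python3 - <<'E'
from h import *
c,im,d=load("top","a"); P=cloud(c,d)
H=P[...,2]
def rect(mask,z,name):
    cs,_=cv2.findContours(mask.astype(np.uint8),cv2.RETR_EXTERNAL,cv2.CHAIN_APPROX_NONE); k=max(cs,key=cv2.contourArea)
    W=plane(c,k[:,0,:],z)[:,:2].astype(np.float32); (ce,sz,a)=cv2.minAreaRect(W); print(name,np.round(ce,4),np.round(sz,4),round(a,2)); return k
v,u=np.indices(H.shape)
reg=lambda a,b,e,f:(u>a)&(u<e)&(v>b)&(v<f)
rect((abs(H-.115)<.012)&reg(135,110,262,200),.115,"cab")
rect((abs(H-.055)<.015)&reg(270,135,370,220),.055,"rail")
rect((abs(H-.04)<.012)&reg(280,195,320,235),.04,"stand")
# wells: dark circles within rail
g=cv2.cvtColor(im,cv2.COLOR_BGR2GRAY)
m=((H<.045)&reg(280,140,358,210)).astype(np.uint8)
m2=((g<110)&reg(280,140,358,210)).astype(np.uint8)
for q in (m,m2):
  cs,_=cv2.findContours(q,cv2.RETR_LIST,cv2.CHAIN_APPROX_NONE)
  for k in cs:
    A=cv2.contourArea(k)
    if 80<A<600:
        W=plane(c,k[:,0,:],.055)[:,:2].astype(np.float32); ce,r=cv2.minEnclosingCircle(W); print("well",np.round(ce,4),round(2*r,4),A)
hsv=cv2.cvtColor(im,cv2.COLOR_BGR2HSV)
b=(hsv[...,0]>10)&(hsv[...,0]<30)&(hsv[...,1]>110)&reg(215,140,240,170)
uv=np.c_[u[b],v[b]].mean(0); print("plug",uv,plane(c,uv,.135).round(4))
hm=(abs(H-.08)<.014)&reg(180,175,225,200)
uv=np.c_[u[hm],v[hm]];print("handle",len(uv)); 
if len(uv): W=plane(c,uv,.08); print(W.mean(0),cv2.minAreaRect(W[:,:2].astype(np.float32)))
km=(H>.075)&reg(280,195,320,235);uv=np.c_[u[km],v[km]];print("key",len(uv))
W=plane(c,uv,.09);print(W.mean(0),cv2.minAreaRect(W[:,:2].astype(np.float32)))
E
```

```text
cab [0.691  0.2097] [0.2043 0.3604] 7.41
rail [ 0.6385 -0.1978] [0.3689 0.108 ] 53.19
stand [ 0.4733 -0.1401] [0.06   0.0516] 28.2
well [ 0.5592 -0.3084] 0.0661 227.0
well [ 0.6055 -0.2453] 0.059 173.5
well [ 0.6475 -0.1871] 0.0522 128.0
well [ 0.6853 -0.1348] 0.0459 100.5
well [ 0.5605 -0.3095] 0.0674 205.0
well [ 0.6064 -0.2457] 0.0609 174.5
well [ 0.5717 -0.2229] 0.316 302.0
well [ 0.6478 -0.1881] 0.0533 143.0
well [ 0.6863 -0.1356] 0.048 115.5
plug [225.94202899 154.02898551] [[0.6759 0.1062 0.135 ]]
handle 222
[0.56804054 0.19382995 0.08      ] ((0.5709322690963745, 0.1889525204896927), (0.05397820100188255, 0.15275363624095917), 7.5850138664245605)
key 39
[ 0.47256373 -0.13970837  0.09      ] ((0.4728439152240753, -0.13875949382781982), (0.03862893953919411, 0.013267811387777328), 28.983407974243164)
```

```bash
python3 -m pendant '[0.087,0,0,0,0,0,-7,0.087,0,0,0,0,0,-7,0.087,0,0,0,0,0,-7,0.087,0,0,0,0,0,-7,0.087,0,0,0,0,0,-7]'; python3 -m pendant '[0.087,0,0,0,0,0,-7,0.087,0,0,0,0,0,-7,0.087,0,0,0,0,0,-7]'
python3 -c "
from h import *
goal([0.473,-0.139,0.22],119)"
```

```text
t: 0.67
tool_pos: [0.2811, 0.558, 0.2224]
tool_rot: [-0.075, 0.997, -0.0, -0.0]
force: [-0.0, 0.5, -0.1]
finger_gap: 1.0
t: 0.92
tool_pos: [0.2811, 0.558, 0.2224]
tool_rot: [-0.255, 0.967, -0.0, -0.0]
force: [-0.7, 0.3, -0.4]
finger_gap: 1.0
tcp [0.2811 0.558  0.2224] toolx [-0.869 -0.494  0.   ] tooly [-0.494  0.869 -0.   ] toolz [-2.e-04 -3.e-04 -1.e+00]
shift tool mm [ 177.5 -700.8    2.5] rotvec [-0.01 -0.02  0.6 ] | turned axes shift [ 170.1 -702.6    2.4] F [-0.7  0.3 -0.4]
```

```bash
for i in 1 2 3; do python3 -m pendant '[0.087,0.010,-0.040,0,0,0,0,0.087,0.010,-0.040,0,0,0,0,0.087,0.010,-0.040,0,0,0,0,0.087,0.010,-0.040,0,0,0,0,0.087,0.010,-0.040,0,0,0,0]' | tail -2; done; python3 -m pendant '[0.087,0.010,-0.040,0,0,0,0,0.087,0.010,-0.040,0,0,0,0,0.087,0.004,-0.021,0,0,0,0,0.087,0,0,0,0,0,0,0.087,0,0,0,0,0,0]'
python3 -c "
from h import *
goal([0.473,-0.139,0.22],119)
print(robot.observe()['joint_positions'].round(2))
snap('wrist','k1')"
```

```text
force: [1.0, 0.4, -0.2]
finger_gap: 0.997
force: [1.7, -0.2, 0.2]
finger_gap: 1.0
force: [1.2, 0.4, 0.5]
finger_gap: 1.002
t: 2.58
tool_pos: [0.4719, -0.1395, 0.2223]
tool_rot: [-0.251, 0.968, 0.0, -0.0]
force: [0.5, -0.5, -0.8]
finger_gap: 1.0
tcp [ 0.4719 -0.1395  0.2223] toolx [-0.874 -0.486  0.   ] tooly [-0.486  0.874  0.001] toolz [-4.e-04  7.e-04 -1.e+00]
shift tool mm [-1.1 -0.1  2.3] rotvec [ 0.05 -0.    0.1 ] | turned axes shift [-1.1 -0.1  2.3] F [ 0.5 -0.5 -0.8]
[-0.52  0.35  1.76  0.    1.03 -2.59]
```

View pics/wrist_k1.png

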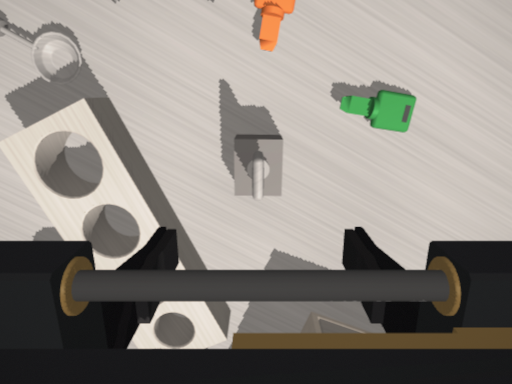

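```bash
python3 - <<'E'
from h import *
c,im,d=load("wrist","k1"); crop(im,220,125,300,205,8,"kw.png")
print(proj(c,[[.4719,-.1395,z] for z in(.222,.1,.09,.068,.04)]).round(1), c["eye"])
P=cloud(c,d); v,u=np.indices(d.shape)
m=(P[...,2]>.055)&(u>225)&(u<300)&(v>120)&(v<220)
print(m.sum(), np.nanmax(P[...,2][m])); W=P[m]; W=W[W[:,2]>.083]
print(len(W),W.mean(0).round(4),cv2.minAreaRect(W[:,:2].astype(np.float32)))
E
```

```text
[[261.1 245.7]
 [260.5 184.3]
 [260.5 181.4]
 [260.5 175.5]
 [260.4 169.1]] [ 0.40408742 -0.17805138  0.38444453]
526 0.0925826875484605
469 [ 0.4713 -0.1429  0.0887] ((0.47223514318466187, -0.14244550466537476), (0.03977496549487114, 0.010160655714571476), 28.909168243408203)
```

View pics/kw.png

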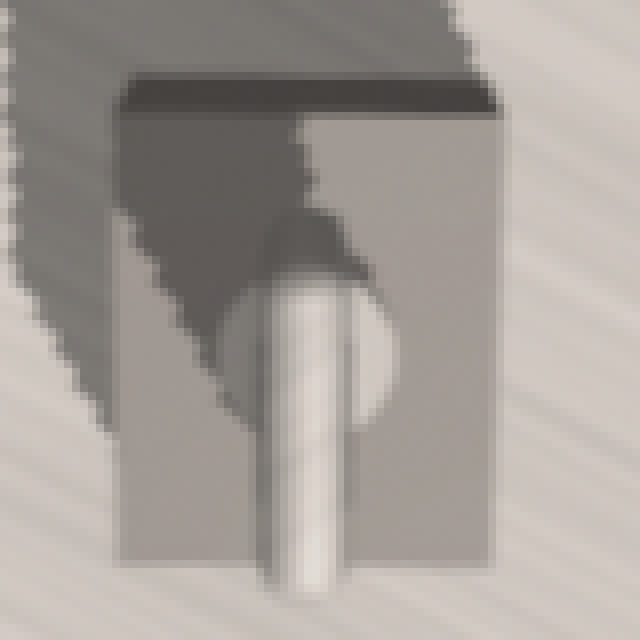

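```bash
python3 -m pendant '[0.05,0,-0.0015,0.040,0,0,0,0.05,0,0,0.040,0,0,0,0.05,0,0,0.040,0,0,0,0.05,0,0,0.020,0,0,0,0.05,0,0,0,0,0,0]'
python3 -c "
from h import *
goal([0.472,-0.1412,0.053],119)
c,im,d=snap('wrist','k2'); print(proj(c,[tool()[0],tool()[0]+[0,0,.01]]))"
```

```text
t: 3.05
tool_pos: [0.4689, -0.1361, 0.0789]
tool_rot: [-0.253, 0.967, 0.004, -0.004]
force: [-0.0, 1.3, 1.2]
finger_gap: 0.708
tcp [ 0.4689 -0.1361  0.0789] toolx [-0.871 -0.49   0.006] tooly [-0.49   0.871  0.01 ] toolz [-0.0095  0.0056 -0.9999]
shift tool mm [-0.3 -6.2 25.9] rotvec [ 0.54 -0.32  0.37] | turned axes shift [-0.2 -5.9 25.9] F [-0.   1.3  1.2]
[[257.92573525 249.43323987]
 [258.0036488  258.4674336 ]]
```

View pics/wrist_k2.png

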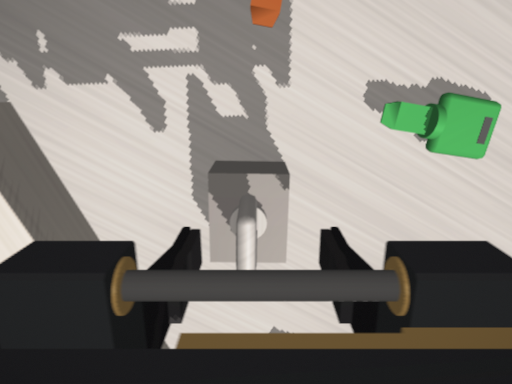

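```bash
python3 -m pendant '[0.05,0,0,0,0,0,0,0.05,0,0,0,0,0,0]'
python3 -c "
from h import *
goal([0.472,-0.1412,0.053],119)
print(tool()[2]['joint_positions'].round(3))
c,im,d=snap('wrist','k3'); print(proj(c,[tool()[0],tool()[0]+[0,0,.01]]))
P=cloud(c,d);H=P[...,2];v,u=np.indices(d.shape);m=(H>.08)&(H<.1)&(u>225)&(u<275)&(v>190)&(v<268);W=P[m];print(len(W),W.mean(0),cv2.minAreaRect(W[:,:2].astype(np.float32)))"
```

```text
t: 3.27
tool_pos: [0.4738, -0.1396, 0.0843]
tool_rot: [-0.253, 0.967, -0.001, 0.001]
force: [0.8, 0.1, 0.0]
finger_gap: 0.594
tcp [ 0.4738 -0.1396  0.0843] toolx [-0.872 -0.49  -0.002] tooly [-0.49   0.872 -0.003] toolz [ 0.0029 -0.0016 -1.    ]
shift tool mm [ 2.4 -0.4 31.3] rotvec [-0.16  0.1   0.32] | turned axes shift [ 2.4 -0.5 31.3] F [0.8 0.1 0. ]
[-0.513  0.58   1.88   0.     0.678 -2.596]
[[260.57764116 246.16521079]
 [260.55842633 255.06211844]]
1250 [ 0.46804717 -0.14493386  0.08851376] ((0.4692692160606384, -0.1441284716129303), (0.03397370129823685, 0.010466862469911575), 28.88432502746582)
```

View pics/wrist_k3.png

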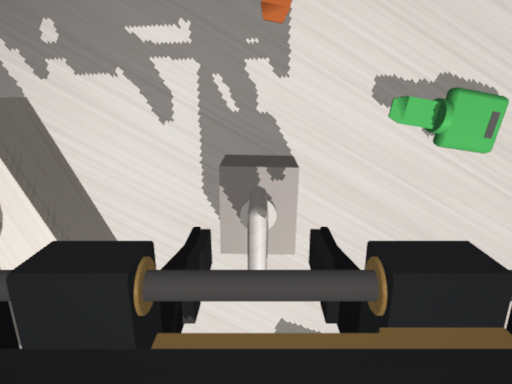

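```bash
python3 -m pendant '[0.05,0.001,-0.0015,0.010,0,0,0,0.05,0,0,0.010,0,0,0,0.05,0,0,0.006,0,0,0,0.05,0,0,0.005,0,0,0,0.05,0,0,0,0,0,0]'
python3 -m pendant '[0.05,0,0,0,0,0,0,0.05,0,0,0,0,0,0]'
python3 -c "
from h import *
goal([0.472,-0.142,0.053],119)
c,im,d=snap('wrist','k4'); print(proj(c,[tool()[0],tool()[0]+[0,0,.037]]))"
```

```text
t: 3.73
tool_pos: [0.4718, -0.1413, 0.0503]
tool_rot: [-0.252, 0.968, 0.001, -0.001]
force: [-0.8, -0.0, -0.2]
finger_gap: 0.574
t: 3.9
tool_pos: [0.4726, -0.1416, 0.0514]
tool_rot: [-0.252, 0.968, 0.0, -0.0]
force: [0.8, 0.4, 0.1]
finger_gap: 0.573
tcp [ 0.4726 -0.1416  0.0514] toolx [-0.873 -0.489  0.   ] tooly [-0.489  0.873  0.   ] toolz [-2.e-04  1.e-04 -1.e+00]
shift tool mm [ 0.7 -0.1 -1.6] rotvec [ 0.01 -0.01  0.25] | turned axes shift [ 0.7 -0.1 -1.6] F [0.8 0.4 0.1]
[[260.96363256 246.312438  ]
 [261.24093234 285.11357369]]
```

View pics/wrist_k4.png

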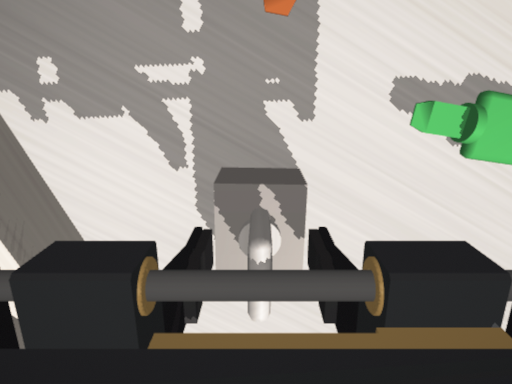

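```bash
python3 - <<'E'
from h import *
c,im,d=load("wrist","k4")
W=plane(c,[(260,211),(259,320)],.09);print(W.round(4),W.mean(0).round(4),np.linalg.norm(W[0]-W[1]))
W=plane(c,[(305,170),(216,170)],.04);print(np.linalg.norm(W[0]-W[1]),W.mean(0))
E
```

```text
[[ 0.4437 -0.1585  0.09  ]
 [ 0.4872 -0.1346  0.09  ]] [ 0.4654 -0.1466  0.09  ] 0.04965669115015127
0.04674869724266736 [ 0.43933126 -0.16060455  0.04      ]
```

```bash
python3 -m pendant '[0.0,0,0,-0.0015,0,0,0,0.0,0,0,0,0,0,0,0.0,0,0,0,0,0,0,0.0,0,0,0,0,0,0,0.0,0,0,0,0,0,0]' 35;python3 -m pendant '[0.0,0,0,0,0,0,0,0.0,0,0,0,0,0,0,0.0,0,0,0,0,0,0,0.0,0,0,0,0,0,0,0.0,0,0,0,0,0,0]' 
python3 -c "
from h import *
goal([0.472,-0.142,0.053],119)"
```

```text
t: 4.37
tool_pos: [0.4726, -0.1416, 0.0532]
tool_rot: [-0.253, 0.968, -0.0, 0.0]
force: [0.0, -0.1, -0.4]
finger_gap: 0.28
t: 4.78
tool_pos: [0.4726, -0.1416, 0.0531]
tool_rot: [-0.253, 0.968, -0.0, 0.0]
force: [0.2, 0.3, 0.7]
finger_gap: 0.112
tcp [ 0.4726 -0.1416  0.0531] toolx [-0.872 -0.489 -0.   ] tooly [-0.489  0.872 -0.   ] toolz [ 1.e-04 -1.e-04 -1.e+00]
shift tool mm [ 0.7 -0.   0.1] rotvec [-0.01  0.    0.25] | turned axes shift [ 0.7 -0.   0.1] F [0.2 0.3 0.7]
```

```bash
python3 -m pendant '[0.0,0,0,-0.010,0,0,0,0.0,0,0,-0.015,0,0,0,0.0,0,0,-0.015,0,0,0,0.0,0,0,-0.030,0,0,0,0.0,0,0,-0.040,0,0,0]';python3 -m pendant '[0.0,0,0,-0.035,0,0,0,0.0,0,0,-0.018,0,0,0,0.0,0,0,0,0,0,0,0.0,0,0,0,0,0,0]' 
python3 -c "
from h import *
goal([0.675,0.1063,0.216],94)
c,im,d=snap('wrist','k5')"
```

```text
t: 5.2
tool_pos: [0.4704, -0.1405, 0.1626]
tool_rot: [-0.252, 0.968, 0.002, -0.002]
force: [0.6, -0.2, -1.3]
finger_gap: 0.112
t: 5.53
tool_pos: [0.4728, -0.1417, 0.2175]
tool_rot: [-0.253, 0.968, -0.001, 0.001]
force: [0.4, 0.1, -1.6]
finger_gap: 0.112
tcp [ 0.4728 -0.1417  0.2175] toolx [-0.872 -0.489 -0.002] tooly [-0.489  0.872 -0.002] toolz [ 0.0025 -0.0014 -1.    ]
shift tool mm [-297.6  117.5    1.6] rotvec [-0.12  0.12 25.26] | turned axes shift [-219.   233.2    1.5] F [ 0.4  0.1 -1.6]
```

View pics/wrist_k5.png

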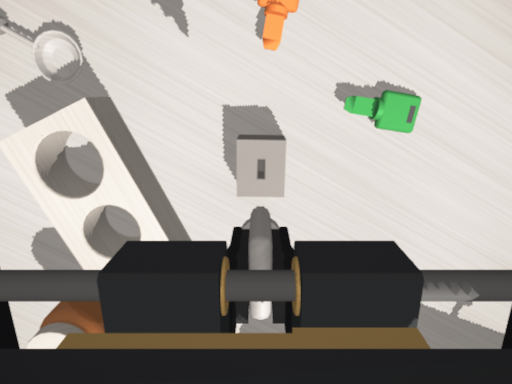

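```bash
python3 -m pendant '[0.0,0,0,0,0,0,6.3,0.0,0,0,0,0,0,6.3,0.0,0,0,0,0,0,6.3,0.0,0,0,0,0,0,6.3,0.0,-0.015,0.015,0,0,0,0]'|tail -1
python3 -m pendant '[0.0,-0.029,0.029,0,0,0,0,0.0,-0.029,0.029,0,0,0,0,0.0,-0.029,0.029,0,0,0,0,0.0,-0.029,0.029,0,0,0,0,0.0,-0.029,0.029,0,0,0,0]'|tail -1
python3 -m pendant '[0.0,-0.029,0.029,0,0,0,0,0.0,-0.029,0.029,0,0,0,0,0.0,-0.015,0.015,0,0,0,0,0.0,0,0,0,0,0,0,0.0,0,0,0,0,0,0]'
python3 -c "
from h import *
goal([0.675,0.1063,0.216],94)
c,im,d=snap('wrist','l1')
c0=load('wrist','k5')[0]; print('slot',plane(c0,[(262,169)],.04))"
```

```text
finger_gap: 0.11
finger_gap: 0.108
t: 6.83
tool_pos: [0.6872, 0.1084, 0.2126]
tool_rot: [-0.037, 0.999, -0.0, -0.003]
force: [-0.8, -0.8, -1.0]
finger_gap: 0.108
tcp [0.6872 0.1084 0.2126] toolx [-0.997 -0.073  0.006] tooly [-0.073  0.997 -0.   ] toolz [-5.9e-03 -5.0e-04 -1.0e+00]
shift tool mm [12.4 -1.2 -3.3] rotvec [-0.   -0.34  0.18] | turned axes shift [12.3 -1.2 -3.4] F [-0.8 -0.8 -1. ]
slot [[ 0.47143806 -0.14120059  0.04      ]]
```

View pics/wrist_l1.png

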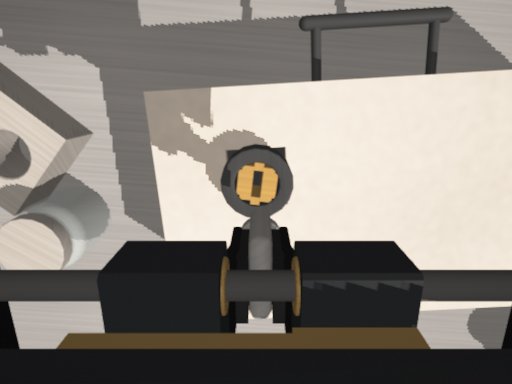

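```bash
python3 - <<'E'
from h import *
c,im,d=load("wrist","l1"); crop(im,210,135,310,235,7,"l1.png")
hsv=cv2.cvtColor(im,cv2.COLOR_BGR2HSV); v,u=np.indices(d.shape); reg=(u>215)&(u<300)&(v>140)&(v<215)
b=((hsv[...,0]>10)&(hsv[...,0]<30)&(hsv[...,1]>150)&reg).astype(np.uint8)
cs,_=cv2.findContours(b,cv2.RETR_EXTERNAL,cv2.CHAIN_APPROX_NONE); k=np.vstack([q for q in cs if cv2.contourArea(q)>5])[:,0]
W=plane(c,k,.135)[:,:2].astype(np.float32); print("plug circ",cv2.minEnclosingCircle(W),cv2.fitEllipse(W))
g=im.max(2); hull=cv2.convexHull(k); hm=np.zeros_like(b); cv2.fillConvexPoly(hm,hull,1); s=(hm==1)&(b==0)&(g<110)
hm=cv2.erode(hm,np.ones((3,3))); s=(hm==1)&(g<90)
uv=np.c_[u[s],v[s]]; W=plane(c,uv,.135)[:,:2].astype(np.float32); print("slot",len(uv),uv.mean(0),W.mean(0),cv2.minAreaRect(W))
# stand slot in k5
c,im,d=load("wrist","k5"); g=im.max(2); v,u=np.indices(g.shape); s=(g<60)&(u>250)&(u<275)&(v>150)&(v<185)
uv=np.c_[u[s],v[s]]; W=plane(c,uv,.04)[:,:2].astype(np.float32); print("stand slot",len(uv),uv.mean(0),W.mean(0),cv2.minAreaRect(W))
crop(im,230,125,295,205,7,"k5s.png")
E
```

```text
Traceback (most recent call last):
ValueError: need at least one array to concatenate
```

View pics/l1.png

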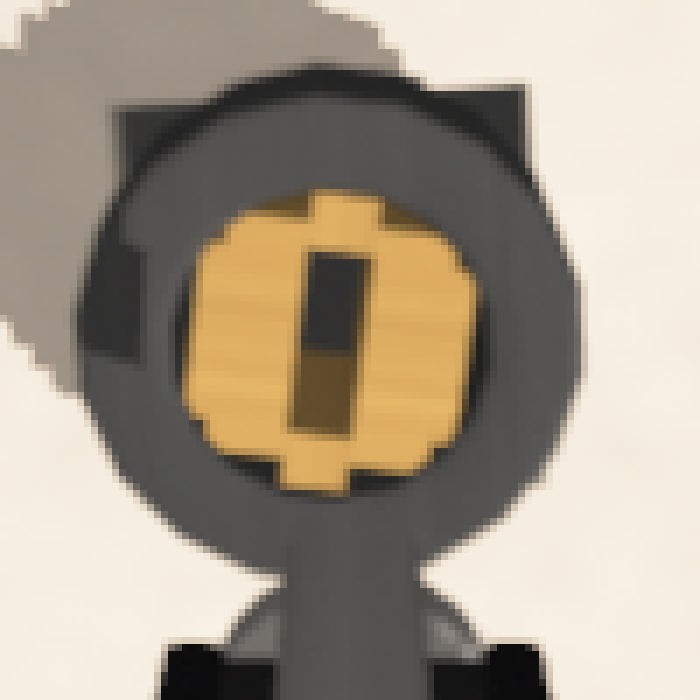

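```bash
python3 - <<'E'
from h import *
c,im,d=load("wrist","l1")
k=np.array([(307,253),(371,258),(353,437),(289,432)])/7+[210-.5,135-.5]
W=plane(c,k,.135); print(W.round(4),W.mean(0).round(4),"long",np.linalg.norm(W[0]-W[3]),np.linalg.norm(W[0]-W[1]))
e=W[3]-W[0]+W[2]-W[1]; print("yaw",np.degrees(np.arctan2(-e[1],-e[0])))
print("depth pt",cloud(c,d)[165,240])
hsv=cv2.cvtColor(im,cv2.COLOR_BGR2HSV);print(hsv[180,245])
c,im,d=load("wrist","k5"); g=im.max(2); v,u=np.indices(g.shape); print(im[160:182,262].max(1))
s=(g<75)&(u>252)&(u<272)&(v>152)&(v<185)
uv=np.c_[u[s],v[s]]; W=plane(c,uv,.04)[:,:2].astype(np.float32); print("stand slot",len(uv),uv.mean(0),W.mean(0),cv2.minAreaRect(W))
crop(im,230,125,295,205,7,"k5s.png")
E
```

```text
[[0.6649 0.1014 0.135 ]
 [0.6649 0.108  0.135 ]
 [0.6845 0.1076 0.135 ]
 [0.6844 0.1008 0.135 ]] [0.6747 0.1045 0.135 ] long 0.019527912001966703 0.006663891123588949
yaw 178.4406558052793
depth pt [0.66095111 0.09157187 0.13718204]
[ 18 143 220]
[112 111 111 111 111 111 111 111 111 111 106  92  83  83  83  82  82  86
 112 158 185 188]
stand slot 0 [nan nan] [nan nan] ((0.0, 0.0), (0.0, 0.0), 0.0)<stdin>:10: RuntimeWarning: Mean of empty slice.
  ret = um.true_divide(
```

View pics/k5s.png

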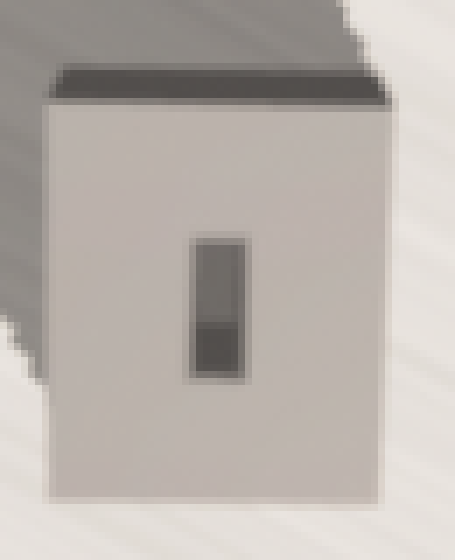

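```bash
python3 - <<'E'
from h import *
c,im,d=load("wrist","k5")
k=np.array([(188,238),(246,238),(246,380),(188,380)])/7+[229.5,124.5]
W=plane(c,k,.04);S=W.mean(0); print(S,np.linalg.norm(W[0]-W[3]),np.linalg.norm(W[0]-W[1]))
T=np.array([.4728,-.1417,.04]); M=np.array([[-.872,-.489],[-.489,.872]]).T
o=M.T@(T-S)[:2]; print("TCP-slot tool xy mm",o*1000)
a=np.radians(88.44); y=np.array([np.cos(a),np.sin(a)]);x=np.array([-y[1],y[0]])
tgt=np.array([.6747,.1045])+o[0]*x+o[1]*y; print(tgt)
goal([*tgt,.20],88.44); print(tool()[2]['joint_positions'].round(2))
E
```

```text
[ 0.47194482 -0.14268243  0.04      ] 0.02130988610347499 0.008432505479653168
TCP-slot tool xy mm [-1.22612088  0.43849311]
[0.6759376  0.10490495]
tcp [0.6868 0.1073 0.2131] toolx [-0.997 -0.072  0.006] tooly [-0.072  0.997 -0.   ] toolz [-5.9e-03 -6.0e-04 -1.0e+00]
shift tool mm [10.9 -1.6 13.2] rotvec [-0.03 -0.34  5.66] | turned axes shift [10.7 -2.7 13.1] F [-1.  -0.4 -1.8]
[-0.01  0.64  1.24 -0.    1.27 -1.65]
```

```bash
python3 -m pendant '[0.0,0,0,0,0,0,5.7,0.0,0.0055,-0.0014,0.006,0,0,0,0.0,0.0055,-0.0014,0.004,0,0,0,0.0,0,0,0,0,0,0,0.0,0,0,0,0,0,0]'; python3 -m pendant '[0,0,0,0,0,0,0,0,0,0,0,0,0,0,0,0,0,0,0,0,0]'
python3 -c "
from h import *
goal([0.6759,0.1049,0.190],88.44)
c,im,d=snap('wrist','l2')"
```

```text
t: 7.3
tool_pos: [0.676, 0.1039, 0.2053]
tool_rot: [0.014, 1.0, -0.0, -0.001]
force: [0.8, 0.5, -0.7]
finger_gap: 0.108
t: 7.55
tool_pos: [0.6778, 0.1047, 0.2064]
tool_rot: [0.014, 1.0, 0.0, 0.0]
force: [0.1, -0.4, -1.2]
finger_gap: 0.112
tcp [0.6778 0.1047 0.2064] toolx [-1.     0.029 -0.001] tooly [0.029 1.    0.   ] toolz [ 9.e-04  0.e+00 -1.e+00]
shift tool mm [ 1.9  0.1 16.4] rotvec [ 0.    0.05 -0.08] | turned axes shift [ 1.9  0.1 16.4] F [ 0.1 -0.4 -1.2]
```

View pics/wrist_l2.png

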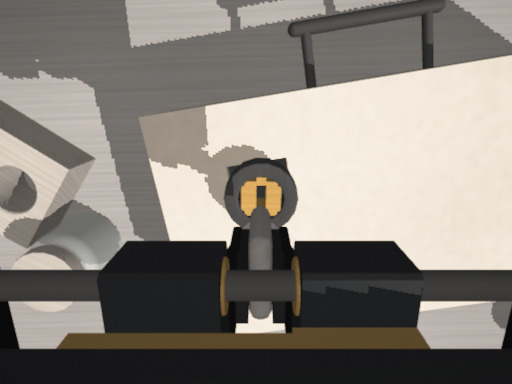

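```bash
python3 -m pendant '[0.0,0.0019,0,0.010,0,0,0,0,0,0,0.008,0,0,0,0,0,0,0,0,0,0,0,0,0,0.003,0,0,0,0,0,0,0.004,0,0,0]'; python3 -m pendant '[0,0,0,0.005,0,0,0,0,0,0,0.004,0,0,0,0,0,0,0,0,0,0]'
python3 -c "
from h import *
goal([0.6759,0.1049,0.148],88.44)"
```

```text
t: 8.02
tool_pos: [0.6758, 0.1049, 0.1808]
tool_rot: [0.014, 1.0, -0.0, 0.0]
force: [-0.4, 1.0, -1.1]
finger_gap: 0.109
t: 8.27
tool_pos: [0.6749, 0.1048, 0.1708]
tool_rot: [0.014, 1.0, -0.0, -0.001]
force: [-0.7, 0.9, -1.5]
finger_gap: 0.112
tcp [0.6749 0.1048 0.1708] toolx [-1.     0.029  0.002] tooly [ 0.029  1.    -0.   ] toolz [-0.0021  0.     -1.    ]
shift tool mm [-1.1  0.1 22.8] rotvec [-0.   -0.12 -0.09] | turned axes shift [-1.   0.1 22.8] F [-0.7  0.9 -1.5]
```

Blade is entering with no contact force, so I'll keep going down.

```bash
python3 -m pendant '[0,0,0,0.005,0,0,0,0,0,0,0.004,0,0,0,0,0,0,0.004,0,0,0,0,0,0,0.004,0,0,0,0,0,0,0,0,0,0]'
python3 -c "
from h import *
goal([0.6759,0.1049,0.148],88.44)"
```

```text
t: 8.68
tool_pos: [0.6748, 0.1048, 0.1538]
tool_rot: [0.014, 1.0, -0.0, -0.001]
force: [-0.5, 0.2, -0.4]
finger_gap: 0.118
tcp [0.6748 0.1048 0.1538] toolx [-1.     0.029  0.002] tooly [ 0.029  1.    -0.   ] toolz [-0.0021  0.     -1.    ]
shift tool mm [-1.1  0.1  5.8] rotvec [-0.   -0.12 -0.09] | turned axes shift [-1.1  0.1  5.8] F [-0.5  0.2 -0.4]
```

```bash
python3 -m pendant '[0,0,0,0.003,0,0,0,0,0,0,0.002,0,0,0,0,0,0,0.001,0,0,0,0,0,0,0,0,0,0,0,0,0,0,0,0,0]'
python3 -c "
from h import *
goal([0.6759,0.1049,0.148],88.44);c,im,d=snap('wrist','l3'); crop(im,200,140,330,330,3,'l3.png');c,im,d=snap('side','l3'); crop(im,240,100,340,230,5,'s3.png')"
```

```text
t: 9.1
tool_pos: [0.6756, 0.1049, 0.1491]
tool_rot: [0.014, 1.0, -0.0, 0.0]
force: [0.9, 0.9, -1.2]
finger_gap: 0.111
tcp [0.6756 0.1049 0.1491] toolx [-1.     0.029 -0.   ] tooly [ 0.029  1.    -0.   ] toolz [ 1.e-04 -0.e+00 -1.e+00]
shift tool mm [-0.3  0.1  1.1] rotvec [-0.    0.01 -0.09] | turned axes shift [-0.3  0.1  1.1] F [ 0.9  0.9 -1.2]
```

View pics/l3.png

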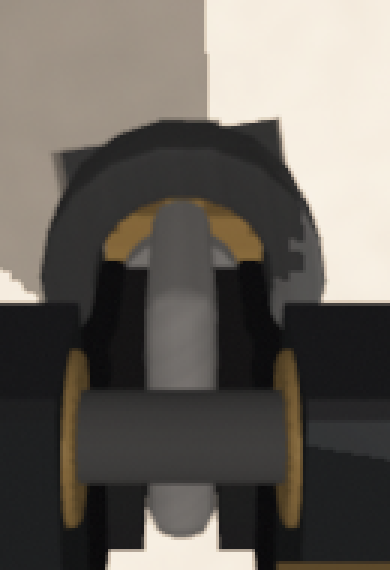

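View pics/s3.png

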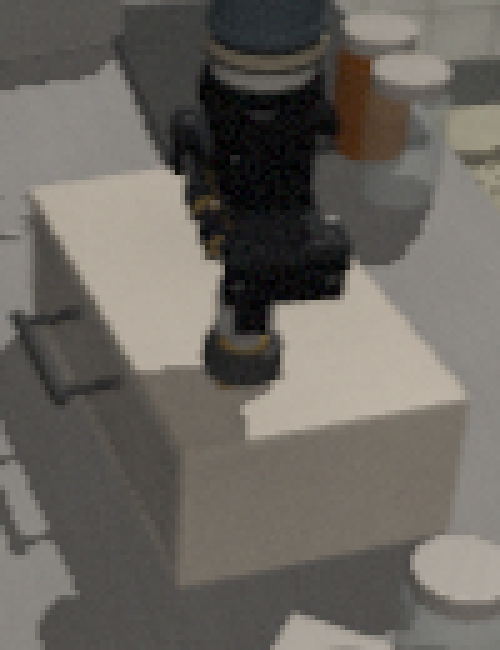

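Key is seated close to fully. I'll press down the last millimetre or two and watch the force.

```bash
python3 -m pendant '[0,0,0,0.001,0,0,0,0,0,0,0.001,0,0,0,0,0,0,0,0,0,0,0,0,0,0,0,0,0]'
python3 -m pendant '[0,0,0,0.001,0,0,0,0,0,0,0.001,0,0,0,0,0,0,0,0,0,0,0,0,0,0,0,0,0]'
```

```text
t: 9.53
tool_pos: [0.6759, 0.1049, 0.148]
tool_rot: [0.014, 1.0, -0.0, 0.001]
force: [-1.7, -0.7, 4.8]
finger_gap: 0.115
t: 9.87
tool_pos: [0.6759, 0.1049, 0.1479]
tool_rot: [0.014, 1.0, -0.0, 0.001]
force: [-3.4, -0.3, 12.4]
finger_gap: 0.108
```

```bash
python3 -m pendant '[0,0,0,-0.001,0,0,0,0,0,-0.00015,0,0,0,6,0,0,-0.00015,0,0,0,6,0,0,-0.00015,0,0,0,6,0,0,-0.00015,0,0,0,6]' 45
python3 -m pendant '[0,0,-0.00015,0,0,0,6,0,0,-0.00015,0,0,0,6,0,0,-0.00015,0,0,0,6,0,0,-0.00015,0,0,0,6,0,0,0,0,0,0,0]'
python3 -c "
from h import *
goal([0.6759,0.1049,0.148],88.44-71.3); print(tool()[2]['moment'],tool()[2]['joint_positions'])"
```

```text
t: 10.28
tool_pos: [0.6761, 0.1046, 0.148]
tool_rot: [0.224, 0.975, 0.0, 0.001]
force: [-1.9, 1.0, 8.4]
finger_gap: 0.111
t: 10.7
tool_pos: [0.6758, 0.104, 0.148]
tool_rot: [0.421, 0.907, 0.001, 0.001]
force: [-1.3, 0.6, 7.7]
finger_gap: 0.115
tcp [0.6758 0.104  0.148 ] toolx [-0.645  0.764 -0.001] tooly [0.764 0.645 0.002] toolz [ 2.3e-03  3.0e-04 -1.0e+00]
shift tool mm [0.6 0.7 0. ] rotvec [ 0.12  0.05 23.02] | turned axes shift [0.8 0.4 0. ] F [-1.3  0.6  7.7]
[ 0.06205518  0.3970648  -0.04573759] [-1.04577537e-02  6.86954221e-01  1.34124474e+00  3.11693321e-04
  1.11112863e+00 -7.11476210e-01]
```

```bash
python3 -m pendant '[0,0,-0.00015,0,0,0,6,0,0,-0.00015,0,0,0,6,0,0,-0.00015,0,0,0,6,0,0,-0.0001,0,0,0,4,0,0,0,0,0,0,0]'
python3 -c "
from h import *
goal([0.6759,0.1049,0.148],88.44-71.3); print(tool()[2]['moment'])"
python3 -m pendant '[0,0,0,0,0,0,3,0,0,0,0,0,0,0,0,0,0,0,0,0,0,0,0,0,0,0,0,0]'
python3 -c "
from h import *
goal([0.6759,0.1049,0.148],88.44-71.3); print(tool()[2]['moment'])"
```

```text
t: 11.12
tool_pos: [0.6752, 0.1037, 0.148]
tool_rot: [0.586, 0.81, 0.001, 0.001]
force: [-1.9, 0.2, 9.2]
finger_gap: 0.113
tcp [0.6752 0.1037 0.148 ] toolx [-0.313  0.95  -0.001] tooly [0.95  0.313 0.002] toolz [ 2.2e-03  1.0e-04 -1.0e+00]
shift tool mm [1. 1. 0.] rotvec [0.12 0.03 1.09] | turned axes shift [1. 1. 0.] F [-1.9  0.2  9.2]
[-0.02960101  0.45708388  0.04577541]
t: 11.45
tool_pos: [0.6752, 0.1036, 0.148]
tool_rot: [0.606, 0.795, 0.001, 0.001]
force: [-2.9, -1.3, 8.2]
finger_gap: 0.113
tcp [0.6752 0.1036 0.148 ] toolx [-0.265  0.964 -0.   ] tooly [0.964 0.265 0.002] toolz [ 2.e-03  1.e-04 -1.e+00]
shift tool mm [1. 1. 0.] rotvec [ 0.11  0.02 -1.78] | turned axes shift [1.  1.1 0. ] F [-2.9 -1.3  8.2]
[ 0.0091864   0.47221076 -0.04845283]
```

```bash
python3 -m pendant '[0,0,0,0,0,0,4,0,0,0,0,0,0,3,0,0,0,0,0,0,0,0,0,0,0,0,0,0]'
python3 -c "
from h import *
goal([0.6759,0.1049,0.148],88.44-71.3); print(tool()[2]['moment'],tool()[2]['joint_efforts'][5])"

```

```text
t: 11.78
tool_pos: [0.675, 0.1036, 0.148]
tool_rot: [0.653, 0.757, 0.0, 0.001]
force: [-2.9, -1.6, 9.0]
finger_gap: 0.113
tcp [0.675  0.1036 0.148 ] toolx [-0.146  0.989 -0.   ] tooly [0.989 0.146 0.002] toolz [ 1.6e-03 -2.0e-04 -1.0e+00]
shift tool mm [1.2 1.1 0. ] rotvec [ 0.09  0.03 -8.74] | turned axes shift [1.  1.2 0. ] F [-2.9 -1.6  9. ]
[-0.00376736  0.43685067  0.17777292] 0.1880494086071849
```

```bash
python3 -m pendant '[0,0,0,0,0,0,3,0,0,0,0,0,0,0,0,0,0,0,0,0,0,0,0,0,0,0,0,0]'
python3 -c "
from h import *
goal([0.6759,0.1049,0.148],88.44-71.3); print(tool()[2]['moment'],tool()[2]['joint_efforts'][5])"

```

```text
t: 12.12
tool_pos: [0.675, 0.1036, 0.148]
tool_rot: [0.672, 0.74, 0.0, 0.001]
force: [-2.0, -0.4, 9.5]
finger_gap: 0.108
tcp [0.675  0.1036 0.148 ] toolx [-0.096  0.995 -0.001] tooly [0.995 0.096 0.001] toolz [ 1.6e-03 -8.0e-04 -1.0e+00]
shift tool mm [1.2 1.  0. ] rotvec [  0.08   0.06 -11.62] | turned axes shift [1.  1.3 0. ] F [-2.  -0.4  9.5]
[-0.05376248  0.57689864  0.65523056] 0.6295559741556644
```

```bash
python3 -m pendant '[0,0,0,-0.0008,0,0,-3,0,0,0,0,0,0,-2,0.03,0,0,0,0,0,0,0.03,0,0,0,0,0,0,0.03,0,0,0,0,0,0]' 20
python3 -m pendant '[0.05,0,0,0,0,0,0,0.05,0,0,-0.01,0,0,0,0.05,0,0,-0.02,0,0,0,0.05,0,0,-0.04,0,0,0,0.05,0,0,-0.04,0,0,0]'
python3 -m pendant '[0.05,0,0,-0.02,0,0,0,0.05,0,0,0,0,0,0,0.05,0,0,0,0,0,0]'
python3 -c "
from h import *
goal([0.6759,0.1049,0.148],88.44-71.3); print(tool()[2]['joint_positions'].round(2))
c,im,d=snap('wrist','l4');c,im,d=snap('side','l4'); crop(im,230,120,350,220,6,'s4.png')"

```

```text
t: 12.53
tool_pos: [0.6745, 0.1035, 0.1464]
tool_rot: [0.641, 0.768, -0.0, -0.0]
force: [-0.4, 0.0, -0.5]
finger_gap: 0.26
t: 12.95
tool_pos: [0.6734, 0.1034, 0.2566]
tool_rot: [0.641, 0.768, -0.001, -0.002]
force: [0.3, -0.1, 0.8]
finger_gap: 0.554
t: 13.2
tool_pos: [0.6755, 0.1035, 0.2794]
tool_rot: [0.64, 0.768, 0.001, 0.002]
force: [-0.0, 0.1, 0.0]
finger_gap: 0.577
tcp [0.6755 0.1035 0.2794] toolx [-0.18   0.984 -0.001] tooly [0.984 0.18  0.005] toolz [ 4.6e-03 -1.0e-04 -1.0e+00]
shift tool mm [  1.4   0.  131.4] rotvec [ 0.26  0.07 -6.79] | turned axes shift [  1.2   0.8 131.4] F [-0.   0.1  0. ]
[-0.01  0.56  1.21 -0.    1.37 -0.19]
```

View pics/wrist_l4.png

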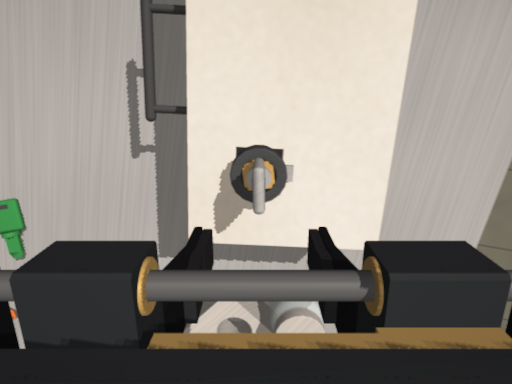

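View pics/s4.png

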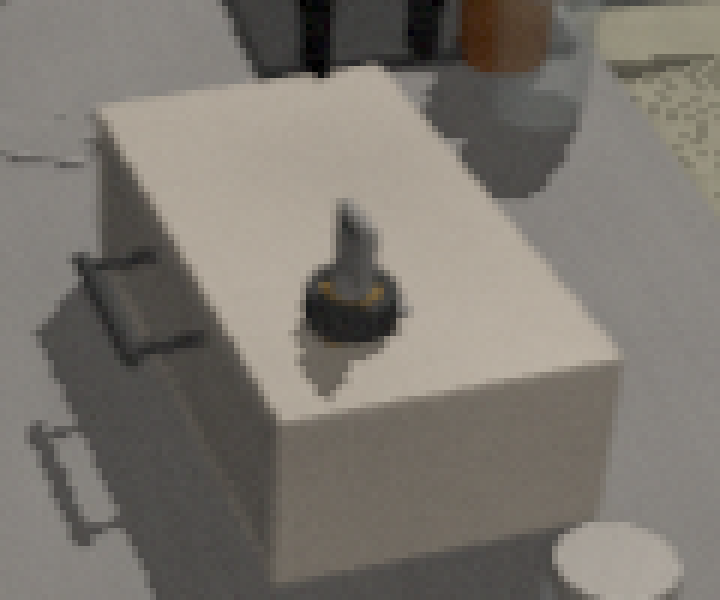

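```bash
python3 - <<'E'
from h import *
for t,pts in (("l1",[(305,23),(447,15)]),("l2",[(296,31),(438,5)]),("l4",[(147,10),(150,110)])):
    c,im,d=load("wrist",t); W=plane(c,pts,.08); P=cloud(c,d); print(t,W.round(4),W.mean(0).round(4),[P[b,a].round(3) for a,b in pts], np.degrees(np.arctan2(*(W[0]-W[1])[[1,0]])))
c,im,d=load("wrist","l4")
k=np.array([(258,160),(259,208)]); W=plane(c,k,.185); print(np.linalg.norm(W[0]-W[1]),W.mean(0),np.degrees(np.arctan2(*(W[0]-W[1])[[1,0]])))
goal([.5472,.191,.2],7.4)
E
```

```text
l1 [[0.5546 0.1341 0.08  ]
 [0.5408 0.2452 0.08  ]] [0.5477 0.1896 0.08  ] [array([0.556, 0.133, 0.086]), array([0.542, 0.243, 0.085])] -82.9099004912985
l2 [[0.5561 0.1358 0.08  ]
 [0.5411 0.2443 0.08  ]] [0.5486 0.1901 0.08  ] [array([0.557, 0.135, 0.084]), array([0.542, 0.242, 0.085])] -82.11230886391151
l4 [[0.5424 0.2336 0.08  ]
 [0.5535 0.1406 0.08  ]] [0.548  0.1871 0.08  ] [array([0.544, 0.233, 0.086]), array([0.555, 0.141, 0.085])] 96.78069527575843
0.039136159492602 [0.67359882 0.11013982 0.185     ] 101.39201286774961
tcp [0.6737 0.1035 0.2757] toolx [-0.18   0.984  0.   ] tooly [ 0.984  0.18  -0.003] toolz [-0.0026 -0.     -1.    ]
shift tool mm [ 108.8 -108.5   76.1] rotvec [-0.15 -0.02  2.95] | turned axes shift [ 103.1 -114.1   75.7] F [-0.7  0.7  0.1]
```

```bash
python3 -m pendant '[0.042,0,0,0,0,0,2.9,0.042,0.026,-0.0285,0,0,0,0,0.042,0.026,-0.0285,0,0,0,0,0.042,0.026,-0.0285,0,0,0,0,0.042,0.025,-0.028,0,0,0,0]'
python3 -m pendant '[0.042,0,0,0.04,0,0,0,0.042,0,0,0.04,0,0,0,0.042,0,0,0.04,0,0,0,0.042,0,0,0.02,0,0,0,0.042,0,0,0,0,0,0]'
python3 -m pendant '[0.042,0,0,0,0,0,0,0.042,0,0,0,0,0,0]'
python3 -c "
from h import *
goal([0.548,0.190,0.060],7.4); snap('wrist','h1')"
```

```text
t: 13.72
tool_pos: [0.5459, 0.1913, 0.2743]
tool_rot: [0.66, 0.751, -0.002, -0.002]
force: [-0.0, -0.3, 0.2]
finger_gap: 0.487
t: 14.13
tool_pos: [0.543, 0.1901, 0.1302]
tool_rot: [0.66, 0.752, -0.006, -0.005]
force: [-1.0, 0.1, 0.4]
finger_gap: 0.484
t: 14.3
tool_pos: [0.5494, 0.1909, 0.1373]
tool_rot: [0.66, 0.752, 0.0, 0.0]
force: [0.5, -0.2, -0.1]
finger_gap: 0.482
tcp [0.5494 0.1909 0.1373] toolx [-0.13   0.992  0.   ] tooly [0.992 0.13  0.001] toolz [ 7.e-04  1.e-04 -1.e+00]
shift tool mm [-0.8 -1.5 77.2] rotvec [ 0.04 -0.    0.04] | turned axes shift [-0.8 -1.5 77.3] F [ 0.5 -0.2 -0.1]
```

View pics/wrist_h1.png

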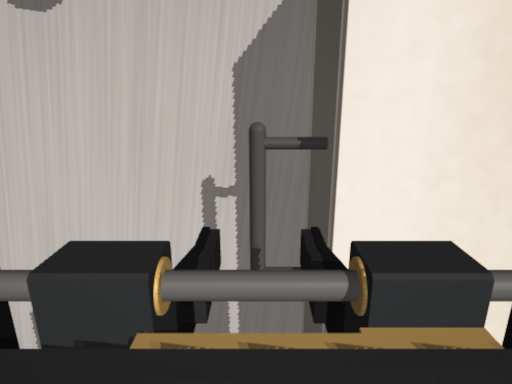

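Bar is centred between the fingers (u≈258) and the right finger has room before the drawer front. Going down now.

```bash
python3 -m pendant '[0.042,-0.0008,-0.0015,0.025,0,0,0,0.042,0,0,0.025,0,0,0,0.042,0,0,0.015,0,0,0,0.042,0,0,0.012,0,0,0,0.042,0,0,0,0,0,0]'
python3 -m pendant '[0.042,0,0,0,0,0,0,0,0,0,0,0,0,0,0,0,0,0,0,0,0,0,0,0,0,0,0,0,0,0,0,0,0,0,0]' 30
python3 -m pendant '[0,0,0,0,0,0,0,0,0,0,0,0,0,0,0,0,0,0,0,0,0]'
```

```text
t: 14.77
tool_pos: [0.5471, 0.1898, 0.0591]
tool_rot: [0.66, 0.752, -0.001, -0.0]
force: [-0.2, -0.1, 0.5]
finger_gap: 0.484
t: 15.18
tool_pos: [0.5479, 0.19, 0.0607]
tool_rot: [0.66, 0.752, 0.001, 0.001]
force: [0.0, 0.1, 0.9]
finger_gap: 0.262
t: 15.43
tool_pos: [0.5475, 0.1899, 0.0601]
tool_rot: [0.66, 0.752, 0.0, 0.0]
force: [-1.0, -1.1, 2.4]
finger_gap: 0.113
```

```bash
python3 -m pendant '[0,0,-0.01,0,0,0,0,0,0,-0.02,0,0,0,0,0,0,-0.02,0,0,0,0,0,0,-0.02,0,0,0,0,0,0,-0.02,0,0,0,0]'
python3 -m pendant '[0,0,-0.02,0,0,0,0,0,0,-0.01,0,0,0,0,0,0,-0.003,0,0,0,0,0,0,0,0,0,0,0,0,0,0,0,0,0,0]'
python3 -c "
from h import *
p=tool()[0]; print(p, np.dot(p[:2]-[.5475,.1899],[-.9917,-.1288])); snap('wrist','h2');c,im,d=snap('top','h2');crop(im,135,115,260,235,6,'th2.png')"
```

```text
t: 15.85
tool_pos: [0.46, 0.1785, 0.0602]
tool_rot: [0.66, 0.752, 0.002, 0.002]
force: [3.1, 0.6, -3.5]
finger_gap: 0.11
t: 16.27
tool_pos: [0.4255, 0.174, 0.0601]
tool_rot: [0.66, 0.752, -0.0, -0.0]
force: [-1.6, 0.3, 5.4]
finger_gap: 0.113
[0.42547295 0.17397172 0.0600893 ] 0.12306578996158793
```

View pics/th2.png

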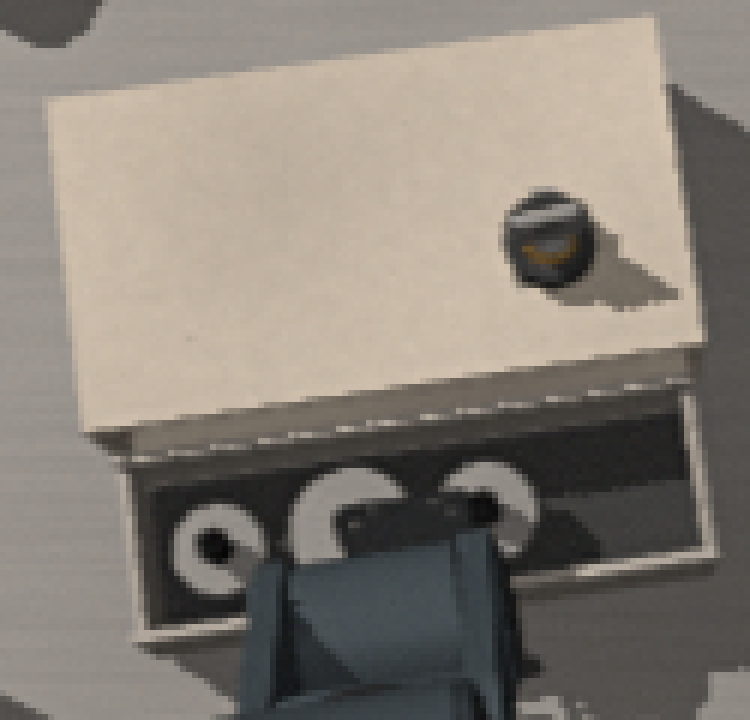

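```bash
python3 -m pendant '[0.042,0,0,0,0,0,0,0.042,0,0,0,0,0,0,0.042,0,0,0,0,0,0,0.042,0,0,0,0,0,0,0.042,0,0,-0.01,0,0,0]'
python3 -m pendant '[0.042,0,0,-0.03,0,0,0,0.042,0,0,-0.04,0,0,0,0.042,0,0,-0.04,0,0,0,0.042,0,0,-0.04,0,0,0,0.042,0,0,-0.03,0,0,0]'
python3 -m pendant '[0.06,-0.04,0,0,0,0,0,0.06,-0.04,0,0,0,0,0,0.06,-0.04,0,0,0,0,0,0.06,-0.04,0,0,0,0,0,0.06,0,0,0,0,0,0]'
python3 -c "
from h import *
print(tool()[0]); snap('wrist','h3');c,im,d=snap('top','h3');crop(im,135,115,260,235,6,'th3.png')"
```

```text
t: 16.78
tool_pos: [0.4249, 0.1738, 0.0687]
tool_rot: [0.66, 0.752, -0.001, -0.001]
force: [-0.2, 0.2, -0.1]
finger_gap: 0.407
t: 17.2
tool_pos: [0.4263, 0.1741, 0.253]
tool_rot: [0.66, 0.752, 0.001, 0.001]
force: [-0.1, -0.5, -0.4]
finger_gap: 0.477
t: 17.62
tool_pos: [0.4485, 0.0089, 0.2503]
tool_rot: [0.662, 0.749, -0.0, 0.003]
force: [0.2, 1.0, -0.0]
finger_gap: 0.68
[0.44851304 0.0089295  0.25027979]
```

View pics/th3.png

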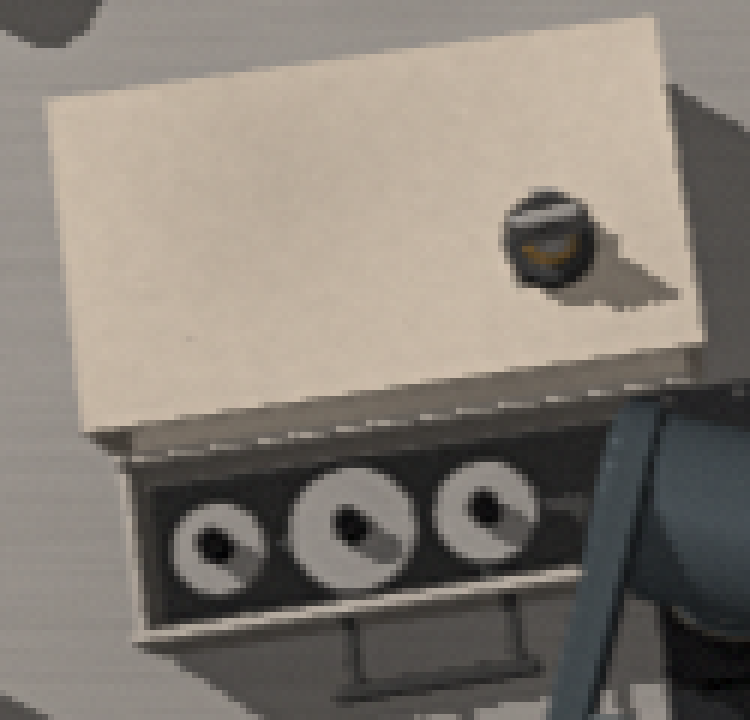

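View pics/wrist_h3.png

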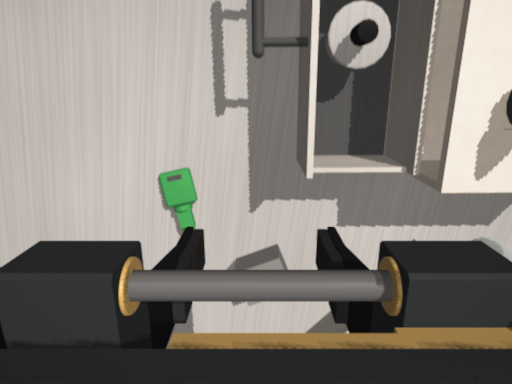

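```bash
cat > cans.py <<'E'
from h import *
def cans(tag,z=.061,reg=(155,190,245,225)):
    c,im,d=load("top",tag); g=im.min(2); H=cloud(c,d)[...,2]; v,u=np.indices(g.shape)
    r=(u>reg[0])&(v>reg[1])&(u<reg[2])&(v<reg[3])
    m=(((H>.05)&(H<.1)|(g>115))&r).astype(np.uint8)
    m=((g>105)&r).astype(np.uint8)
    cs,_=cv2.findContours(m,cv2.RETR_EXTERNAL,cv2.CHAIN_APPROX_NONE)
    for k in cs:
        if cv2.contourArea(k)>60:
            W=plane(c,cv2.convexHull(k)[:,0],z)[:,:2].astype(np.float32); ce,r_=cv2.minEnclosingCircle(W); M=cv2.moments(cv2.convexHull(k))
            print(np.round(ce,4),"dia",round(2*r_,4), "px",M["m10"]/M["m00"],M["m01"]/M["m00"],plane(c,[(M["m10"]/M["m00"],M["m01"]/M["m00"])],z)[0,:2].round(4), "eqd",2*np.sqrt(cv2.contourArea(W)/np.pi))
if __name__=="__main__":
    import sys; cans(sys.argv[1])
E
python3 cans.py h3
```

```text
[0.509  0.3054] dia 0.0517 px 170.67777777777775 205.8488888888889 [0.5094 0.3063] eqd 0.04899380375853251
[0.5    0.2304] dia 0.275 px 181.52849438857308 210.06048680950298 [0.4937 0.2679] eqd 0.13502304586003963
[0.5193 0.227 ] dia 0.0723 px 193.17803660565724 202.63782584581253 [0.5195 0.2269] eqd 0.06957145558834503
[0.5286 0.1478] dia 0.0582 px 215.356820234869 199.59620596205963 [0.529  0.1484] eqd 0.05468488287033834
```

```bash
for i in 1 2; do python3 -m pendant '[0.06,0,0,0,0,0,-7,0.06,0,0,0,0,0,-7,0.06,0,0,0,0,0,-7,0.06,0,0,0,0,0,-7,0.06,0,0,0,0,0,-7]'|tail -1;done; python3 -m pendant '[0.06,0,0,0,0,0,-7,0.06,0,0,0,0,0,-7,0.06,0,0,0,0,0,-6,0.06,0,0,0,0,0,0]'
python3 -c "
from h import *
goal([0.69,-0.22,0.25],97.4);print(tool()[2]['joint_positions'].round(2))"
```

```text
finger_gap: 0.692
finger_gap: 0.688
t: 18.88
tool_pos: [0.4456, 0.0171, 0.2496]
tool_rot: [-0.067, 0.998, 0.0, -0.0]
force: [-0.6, -0.1, -0.3]
finger_gap: 0.69
tcp [0.4456 0.0171 0.2496] toolx [-0.991 -0.134  0.001] tooly [-0.134  0.991  0.001] toolz [-9.e-04  6.e-04 -1.e+00]
shift tool mm [-210.5 -267.7   -0.8] rotvec [ 0.04 -0.05  0.3 ] | turned axes shift [-211.8 -266.6   -0.4] F [-0.6 -0.1 -0.3]
[-0.21  0.25  1.83  0.    1.07 -1.92]
```

```bash
python3 -m pendant '[0.06,-0.0234,-0.0297,0,0,0,0,0.06,-0.0234,-0.0297,0,0,0,0,0.06,-0.0234,-0.0297,0,0,0,0,0.06,-0.0234,-0.0297,0,0,0,0,0.06,-0.0234,-0.0297,0,0,0,0]'|tail -1; python3 -m pendant '[0.06,-0.0234,-0.0297,0,0,0,0,0.06,-0.0234,-0.0297,0,0,0,0,0.06,-0.0234,-0.0297,0,0,0,0,0.06,-0.0234,-0.0297,0,0,0,0]'|tail -1; python3 -m pendant '[0.04,0,0,0,0,0,0,0.04,0,0,0,0,0,0,0.04,0,0,0,0,0,0,0.04,0,0,0,0,0,0]'
python3 -c "
from h import *
goal([0.69,-0.22,0.25],97.4);snap('wrist','r1')"
```

```text
finger_gap: 0.686
finger_gap: 0.694
t: 19.97
tool_pos: [0.6888, -0.2203, 0.2496]
tool_rot: [-0.065, 0.998, 0.001, -0.001]
force: [-0.2, 0.4, -0.4]
finger_gap: 0.494
tcp [ 0.6888 -0.2203  0.2496] toolx [-0.991 -0.13   0.001] tooly [-0.13   0.991  0.001] toolz [-0.0017  0.0012 -1.    ]
shift tool mm [-1.2  0.1 -0.4] rotvec [ 0.08 -0.09  0.09] | turned axes shift [-1.2  0.1 -0.4] F [-0.2  0.4 -0.4]
```

View pics/wrist_r1.png

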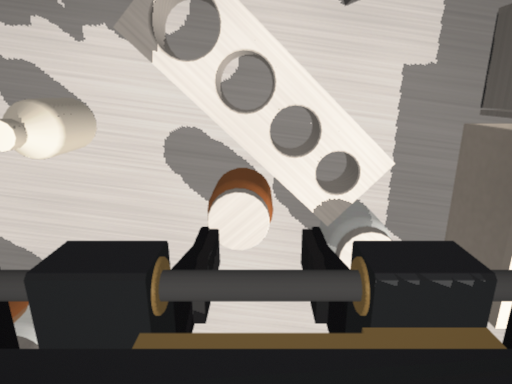

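```bash
cat > wells.py <<'E'
from h import *
import sys
def wells(tag):
    c,im,d=load("wrist",tag); H=cloud(c,d)[...,2]; v,u=np.indices(d.shape)
    top=(abs(H-.055)<.006)
    for n,(x,y,D) in dict(w64=(.559,-.311,67),w57=(.6055,-.2475,60),w50=(.6467,-.190,53),w44=(.6848,-.1377,47)).items():
        P=proj(c,[[x,y,.055]])[0]
        if not(20<P[0]<490 and 5<P[1]<235): continue
        m=(~top)&((u-P[0])**2+(v-P[1])**2<(D/1000*.62*338/np.median(d[top]))**2)
        m=m.astype(np.uint8); cs,_=cv2.findContours(m,cv2.RETR_EXTERNAL,cv2.CHAIN_APPROX_NONE); k=max(cs,key=cv2.contourArea)[:,0]
        W=plane(c,k,.055)[:,:2]
        # algebraic circle fit
        A=np.c_[2*W,np.ones(len(W))]; s=np.linalg.lstsq(A,(W**2).sum(1),rcond=None)[0]; r=np.sqrt(s[2]+s[0]**2+s[1]**2)
        res=np.abs(np.linalg.norm(W-s[:2],axis=1)-r).max()
        print(n,P.round(0),"centre",s[:2].round(4),"dia",round(2*r,4),"maxres",round(res,4),"encl",cv2.minEnclosingCircle(W.astype(np.float32)))
if __name__=="__main__": wells(sys.argv[1])
E
python3 wells.py r1
```

```text
w64 [184.  23.] centre [ 0.5624 -0.309 ] dia 0.0607 maxres 0.0069 encl ((0.5592777132987976, -0.3093211054801941), 0.03284509479999542)
w57 [244.  83.] centre [ 0.6048 -0.2467] dia 0.0578 maxres 0.0007 encl ((0.6048329472541809, -0.24662460386753082), 0.02948649413883686)
w50 [294. 131.] centre [ 0.6463 -0.1896] dia 0.0507 maxres 0.0013 encl ((0.6466348171234131, -0.18927893042564392), 0.026295019313693047)
w44 [336. 173.] centre [ 0.684  -0.1376] dia 0.0443 maxres 0.0009 encl ((0.6841317415237427, -0.13761860132217407), 0.02303125709295273)
```

```bash
python3 -c "
from h import *
goal([0.528,0.1455,0.22],97.4)"
```

```text
tcp [ 0.6889 -0.2204  0.2501] toolx [-0.991 -0.131  0.001] tooly [-0.131  0.991  0.001] toolz [-1.e-03  8.e-04 -1.e+00]
shift tool mm [111.7 383.8  30.5] rotvec [ 0.05 -0.05  0.1 ] | turned axes shift [112.4 383.6  30.1] F [ 0.7 -0.3  0.4]
```

```bash
python3 -m pendant '[0.045,0.0112,0.0384,0,0,0,0,0.045,0.0112,0.0384,0,0,0,0,0.045,0.0112,0.0384,0,0,0,0,0.045,0.0112,0.0384,0,0,0,0,0.045,0.0112,0.0384,0,0,0,0]'|tail -1; python3 -m pendant '[0.045,0.0112,0.0384,0,0,0,0,0.045,0.0112,0.0384,0,0,0,0,0.045,0.0112,0.0384,0,0,0,0,0.045,0.0112,0.0384,0,0,0,0,0.045,0.0112,0.0384,0,0,0,0]'|tail -1; python3 -m pendant '[0.045,0,0,0.03,0,0,0,0.045,0,0,0,0,0,0,0.045,0,0,0,0,0,0,0.045,0,0,0,0,0,0]'
python3 -c "
from h import *
goal([0.528,0.1455,0.063],97.4);snap('wrist','c1')"
```

```text
finger_gap: 0.515
finger_gap: 0.515
t: 21.18
tool_pos: [0.5291, 0.1434, 0.2208]
tool_rot: [-0.065, 0.998, -0.0, 0.001]
force: [0.8, -0.1, 1.1]
finger_gap: 0.517
tcp [0.5291 0.1434 0.2208] toolx [-0.992 -0.129 -0.001] tooly [-0.129  0.992 -0.   ] toolz [ 1.1e-03 -3.0e-04 -1.0e+00]
shift tool mm [  1.    2.3 157.8] rotvec [-0.02  0.06  0.03] | turned axes shift [  0.8   2.2 157.8] F [ 0.8 -0.1  1.1]
```

View pics/wrist_c1.png

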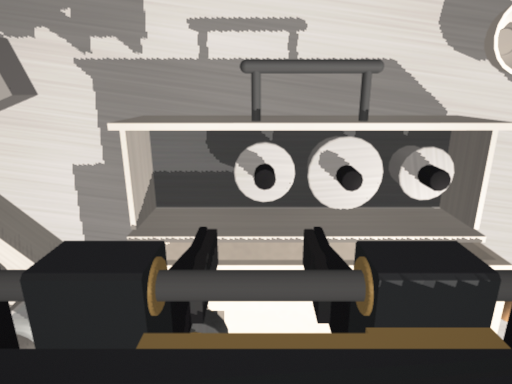

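```bash
cat > lids.py <<'E'
from h import *
import sys
def lids(tag,z=.061,ym=(.05,.38)):
    c,im,d=load("wrist",tag); P=cloud(c,d); H=P[...,2]; g=im.min(2); v,u=np.indices(d.shape)
    m=((abs(H-z)<.008)&(g>70)&(v<232)).astype(np.uint8); m=cv2.morphologyEx(m,cv2.MORPH_OPEN,np.ones((5,5)))
    cs,_=cv2.findContours(m,cv2.RETR_EXTERNAL,cv2.CHAIN_APPROX_NONE)
    for k in cs:
        if cv2.contourArea(k)<700: continue
        k=cv2.convexHull(k)[:,0]; W=plane(c,k,z)[:,:2]
        A=np.c_[2*W,np.ones(len(W))]; s=np.linalg.lstsq(A,(W**2).sum(1),rcond=None)[0]; r=np.sqrt(s[2]+s[0]**2+s[1]**2)
        e,er=cv2.minEnclosingCircle(W.astype(np.float32))
        if er>.05: continue
        print("px",k.mean(0).round(0),"centre",s[:2].round(4),"dia",round(2*r,4),"encl",np.round(e,4),round(2*er,4),"maxres",np.abs(np.linalg.norm(W-s[:2],axis=1)-r).max().round(4))
if __name__=="__main__": lids(sys.argv[1],*(map(float,sys.argv[2:3])))
E
python3 lids.py c1
```

```text
px [424. 169.] centre [0.508  0.3035] dia 0.0538 encl [0.5079 0.3036] 0.0548 maxres 0.0005
px [264. 170.] centre [0.5273 0.1472] dia 0.0594 encl [0.5272 0.1473] 0.0601 maxres 0.0003
px [344. 169.] centre [0.5184 0.2254] dia 0.0735 encl [0.5183 0.2256] 0.0743 maxres 0.0004
```

```bash
python3 -c "
from h import *
goal([0.5273,0.1472,0.064],97.4)"
```

```text
tcp [0.5297 0.1431 0.221 ] toolx [-0.992 -0.128 -0.002] tooly [-0.128  0.992 -0.   ] toolz [ 2.1e-03 -1.0e-04 -1.0e+00]
shift tool mm [  2.2   4.5 157. ] rotvec [-0.02  0.12 -0.02] | turned axes shift [  1.9   4.4 157. ] F [ 0.4  0.1 -0.1]
```

```bash
python3 -m pendant '[0.045,0.002,0.0044,0.035,0,0,0,0.045,0,0,0.035,0,0,0,0.045,0,0,0.025,0,0,0,0.045,0,0,0,0,0,0,0.045,0,0,0,0,0,0]'; python3 -m pendant '[0.045,0,0,0.0,0,0,0,0.045,0,0,0,0,0,0]'
python3 -c "
from h import *
goal([0.5273,0.1472,0.064],97.4);snap('wrist','c2')"; python3 lids.py c2
```

```text
t: 21.65
tool_pos: [0.5266, 0.1469, 0.1247]
tool_rot: [-0.064, 0.998, -0.0, -0.001]
force: [0.3, -0.0, 1.0]
finger_gap: 0.519
t: 21.82
tool_pos: [0.5283, 0.1476, 0.127]
tool_rot: [-0.065, 0.998, 0.0, 0.002]
force: [0.1, -0.5, 0.6]
finger_gap: 0.513
tcp [0.5283 0.1476 0.127 ] toolx [-0.992 -0.129 -0.005] tooly [-0.129  0.992 -0.   ] toolz [ 4.7e-03  3.0e-04 -1.0e+00]
shift tool mm [ 1.4 -0.2 63. ] rotvec [-0.02  0.27  0.01] | turned axes shift [ 1.1 -0.3 63. ] F [ 0.1 -0.5  0.6]
px [472. 192.] centre [0.5068 0.3011] dia 0.0515 encl [0.5066 0.3012] 0.0532 maxres 0.0033
px [257. 190.] centre [0.5269 0.1471] dia 0.0593 encl [0.5269 0.1471] 0.06 maxres 0.0004
px [369. 188.] centre [0.5179 0.2249] dia 0.0733 encl [0.5178 0.2252] 0.0746 maxres 0.0014
px [ 82. 188.] centre [0.5369 0.0097] dia 0.0565 encl [0.5358 0.0218] 0.0587 maxres 0.0112
```

View pics/wrist_c2.png

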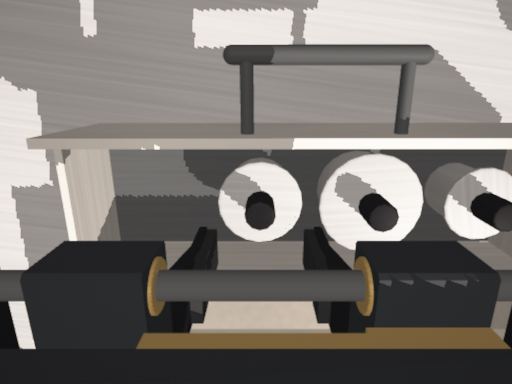

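```bash
python3 -m pendant '[0.045,0.0005,0,0.025,0,0,0,0.045,0,0,0.02,0,0,0,0.045,0,0,0.012,0,0,0,0.045,0,0,0.004,0,0,0,0.045,0,0,0,0,0,0]'; python3 -m pendant '[0.045,0,0,0.0,0,0,0,0.045,0,0,0,0,0,0,0.045,0,0,0,0,0,0]'
python3 -c "
from h import *
goal([0.527,0.1471,0.064],97.4)"
```

```text
t: 22.28
tool_pos: [0.5259, 0.1478, 0.064]
tool_rot: [-0.065, 0.998, -0.0, 0.0]
force: [0.1, 0.3, -0.0]
finger_gap: 0.518
t: 22.53
tool_pos: [0.5267, 0.1479, 0.065]
tool_rot: [-0.065, 0.998, 0.0, 0.001]
force: [0.8, -0.6, -0.1]
finger_gap: 0.512
tcp [0.5267 0.1479 0.065 ] toolx [-0.992 -0.13  -0.002] tooly [-0.13   0.992 -0.   ] toolz [ 2.5e-03  2.0e-04 -1.0e+00]
shift tool mm [-0.2 -0.9  1. ] rotvec [-0.01  0.14  0.06] | turned axes shift [-0.2 -0.9  1. ] F [ 0.8 -0.6 -0.1]
```

Now I'll close on the knob.

```bash
python3 -m pendant '[0,0,-0.0008,0,0,0,0,0,0,0,0,0,0,0,0,0,0,0,0,0,0,0,0,0,0,0,0,0,0,0,0,0,0,0,0]' 35;python3 -m pendant '[0,0,0,0,0,0,0,0,0,0,0,0,0,0,0,0,0,0,0,0,0]'; python3 -c "
from h import *
goal([0.527,0.1471,0.064],97.4)"
```

```text
t: 22.95
tool_pos: [0.5258, 0.1471, 0.0639]
tool_rot: [-0.065, 0.998, 0.0, -0.0]
force: [-0.3, -0.2, 1.6]
finger_gap: 0.224
t: 23.2
tool_pos: [0.5258, 0.1471, 0.0639]
tool_rot: [-0.065, 0.998, 0.0, 0.0]
force: [-0.2, 0.5, 0.9]
finger_gap: 0.217
tcp [0.5258 0.1471 0.0639] toolx [-0.992 -0.13  -0.   ] tooly [-0.13   0.992  0.   ] toolz [ 0.  0. -1.]
shift tool mm [-1.1 -0.1 -0.1] rotvec [0.   0.   0.05] | turned axes shift [-1.1 -0.1 -0.1] F [-0.2  0.5  0.9]
```

```bash
python3 -m pendant '[0,0,0,-0.01,0,0,0,0,0,0,-0.02,0,0,0,0,0,0,-0.03,0,0,0,0,0,0,-0.035,0,0,0,0,0,0,-0.035,0,0,0]';python3 -m pendant '[0,0,0,-0.02,0,0,0,0,0,0,0,0,0,0,0,0,0,0,0,0,0]'; python3 -c "
from h import *
goal([0.6453,-0.1895,0.200],97.4)"
```

```text
t: 23.62
tool_pos: [0.5248, 0.1469, 0.195]
tool_rot: [-0.065, 0.998, -0.0, -0.001]
force: [1.1, 0.1, -2.0]
finger_gap: 0.218
t: 23.87
tool_pos: [0.5261, 0.1471, 0.2151]
tool_rot: [-0.065, 0.998, -0.0, 0.001]
force: [-0.4, 0.3, -2.3]
finger_gap: 0.221
tcp [0.5261 0.1471 0.2151] toolx [-0.992 -0.13  -0.003] tooly [-0.13   0.992 -0.   ] toolz [ 2.7e-03  1.0e-04 -1.0e+00]
shift tool mm [ -74.4 -349.2   15.4] rotvec [-0.01  0.15  0.06] | turned axes shift [ -74.8 -349.2   15.1] F [-0.4  0.3 -2.3]
```

```bash
python3 -m pendant '[0,-0.003,-0.015,0,0,0,0,0,-0.0065,-0.031,0,0,0,0,0,-0.0065,-0.031,0,0,0,0,0,-0.0065,-0.031,0,0,0,0,0,-0.0065,-0.031,0,0,0,0]'|tail -1; python3 -m pendant '[0,-0.0065,-0.031,0,0,0,0,0,-0.0065,-0.031,0,0,0,0,0,-0.0065,-0.031,0,0,0,0,0,-0.0065,-0.031,0,0,0,0,0,-0.0065,-0.031,0,0,0,0]'|tail -1;python3 -m pendant '[0,-0.0065,-0.031,0,0,0,0,0,-0.005,-0.024,0,0,0,0,0,0,0,0,0,0,0,0,0,0,0,0,0,0,0,0,0,0,0,0,0]'; python3 -m pendant '[0,0,0,0,0,0,0,0,0,0,0,0,0,0,0,0,0,0,0,0,0]'; python3 -c "
from h import *
goal([0.6453,-0.1895,0.125],97.4); snap('wrist','p1')"; python3 wells.py p1
```

```text
finger_gap: 0.216
finger_gap: 0.22
t: 25.12
tool_pos: [0.6418, -0.1884, 0.2113]
tool_rot: [-0.065, 0.998, 0.002, -0.002]
force: [-0.5, 0.4, -1.5]
finger_gap: 0.224
t: 25.37
tool_pos: [0.6432, -0.1882, 0.2137]
tool_rot: [-0.066, 0.998, 0.0, -0.0]
force: [0.5, 0.1, -0.6]
finger_gap: 0.218
tcp [ 0.6432 -0.1882  0.2137] toolx [-0.991 -0.131  0.001] tooly [-0.131  0.991  0.   ] toolz [-7.e-04  4.e-04 -1.e+00]
shift tool mm [-2.  -1.6 88.7] rotvec [ 0.03 -0.03  0.14] | turned axes shift [-1.9 -1.6 88.7] F [ 0.5  0.1 -0.6]
w64 [136.  66.] centre [ 0.5586 -0.309 ] dia 0.0641 maxres 0.0011 encl ((0.5586797595024109, -0.30875006318092346), 0.032965682446956635)
w57 [203. 128.] centre [ 0.6041 -0.2463] dia 0.0576 maxres 0.0012 encl ((0.6044349670410156, -0.24667169153690338), 0.029774056747555733)
w50 [258. 178.] centre [ 0.6523 -0.1886] dia 0.0589 maxres 0.0073 encl ((0.6525476574897766, -0.18913210928440094), 0.03240898624062538)
w44 [304. 220.] centre [ 0.6893 -0.1411] dia 0.0574 maxres 0.0074 encl ((0.6863144636154175, -0.13829466700553894), 0.03372357785701752)
```

View pics/wrist_p1.png

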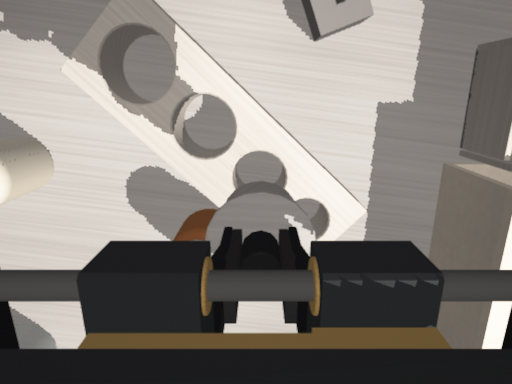

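```bash
python3 -m pendant '[0,-0.0018,-0.0014,0.03,0,0,0,0,0,0,0.03,0,0,0,0,0,0,0.025,0,0,0,0,0,0,0.01,0,0,0,0,0,0,0,0,0,0]'|head -2; python3 -m pendant '[0,0,0,0,0,0,0,0,0,0,0,0,0,0,0,0,0,0,0,0,0]'; python3 -c "
from h import *
goal([0.6450,-0.1894,0.062],97.4)"
```

```text
t: 25.83
tool_pos: [0.6434, -0.1893, 0.1159]
t: 26.08
tool_pos: [0.647, -0.1913, 0.1212]
tool_rot: [-0.065, 0.998, -0.001, 0.002]
force: [-1.0, -0.3, -2.0]
finger_gap: 0.22
tcp [ 0.647  -0.1913  0.1212] toolx [-0.992 -0.13  -0.004] tooly [-0.13   0.992 -0.002] toolz [ 0.004 -0.002 -1.   ]
shift tool mm [ 1.9  2.3 59.1] rotvec [-0.14  0.21  0.06] | turned axes shift [ 1.7  2.2 59.2] F [-1.  -0.3 -2. ]
```

```bash
python3 -m pendant '[0,0,0,0,0,0,0,0,0,0,0,0,0,0,0,0,0,0,0,0,0]'>/dev/null; python3 -c "
from h import *
goal([0.6450,-0.1894,0.062],97.4)"; python3 -m pendant '[0,0,0,0,0,0,0,0,0,0,0,0,0,0]'>/dev/null; python3 -c "
from h import *
goal([0.6450,-0.1894,0.062],97.4)"
```

```text
tcp [ 0.6458 -0.1908  0.1197] toolx [-0.992 -0.13  -0.001] tooly [-0.13   0.992 -0.001] toolz [ 1.3e-03 -6.0e-04 -1.0e+00]
shift tool mm [ 0.7  1.6 57.7] rotvec [-0.05  0.07  0.05] | turned axes shift [ 0.6  1.5 57.7] F [-0.4  0.5 -1.8]
tcp [ 0.6455 -0.1907  0.1191] toolx [-0.992 -0.13  -0.   ] tooly [-0.13   0.992 -0.   ] toolz [ 2.e-04 -1.e-04 -1.e+00]
shift tool mm [ 0.3  1.4 57.1] rotvec [-0.01  0.01  0.05] | turned axes shift [ 0.3  1.4 57.1] F [ 0.4  0.6 -1.9]
```

```bash
python3 -m pendant '[0,0.0003,0.0014,0.006,0,0,0,0,0,0,0.006,0,0,0,0,0,0,0.006,0,0,0,0,0,0,0.006,0,0,0,0,0,0,0.004,0,0,0]'; python3 -m pendant '[0,0,0,0,0,0,0,0,0,0,0,0,0,0,0,0,0,0,0,0,0]'; python3 -c "
from h import *
goal([0.6450,-0.1894,0.062],97.4)"
```

```text
t: 26.92
tool_pos: [0.6443, -0.189, 0.0893]
tool_rot: [-0.065, 0.998, 0.0, -0.001]
force: [-0.1, 0.7, -2.1]
finger_gap: 0.219
t: 27.17
tool_pos: [0.6452, -0.1894, 0.0909]
tool_rot: [-0.065, 0.998, -0.0, 0.0]
force: [0.2, 0.9, -1.3]
finger_gap: 0.222
tcp [ 0.6452 -0.1894  0.0909] toolx [-0.992 -0.13  -0.   ] tooly [-0.13   0.992 -0.   ] toolz [ 3.e-04 -2.e-04 -1.e+00]
shift tool mm [ 0.2  0.1 28.9] rotvec [-0.01  0.02  0.05] | turned axes shift [ 0.2  0.1 28.9] F [ 0.2  0.9 -1.3]
```

```bash
python3 -m pendant '[0,0,0,0.006,0,0,0,0,0,0,0.006,0,0,0,0,0,0,0.006,0,0,0,0,0,0,0.005,0,0,0,0,0,0,0.003,0,0,0]'; python3 -m pendant '[0,0,0,0.002,0,0,0,0,0,0,0,0,0,0,0,0,0,0,0,0,0]'; python3 -c "
from h import *
goal([0.6450,-0.1894,0.062],97.4)"
```

```text
t: 27.58
tool_pos: [0.6444, -0.1891, 0.0636]
tool_rot: [-0.065, 0.998, 0.0, -0.001]
force: [-0.7, -0.5, -2.6]
finger_gap: 0.218
t: 27.83
tool_pos: [0.6451, -0.1894, 0.0628]
tool_rot: [-0.065, 0.998, -0.0, 0.0]
force: [1.1, 0.5, -1.7]
finger_gap: 0.219
tcp [ 0.6451 -0.1894  0.0628] toolx [-0.992 -0.13  -0.   ] tooly [-0.13   0.992 -0.   ] toolz [ 3.e-04 -1.e-04 -1.e+00]
shift tool mm [0.1 0.  0.8] rotvec [-0.01  0.01  0.06] | turned axes shift [0.1 0.  0.8] F [ 1.1  0.5 -1.7]
```

Rim is about 1 mm off the rail. I'll lower the last bit, release and rise.

```bash
python3 -m pendant '[0,0,0,0.0012,0,0,0,0,0,0,0,0,0,0,0,0,0,0,0,0,0]'; python3 -m pendant '[0.045,0,0,0,0,0,0,0.045,0,0,0,0,0,0,0.045,0,0,0,0,0,0,0.045,0,0,0,0,0,0,0.045,0,0,-0.015,0,0,0]';python3 -m pendant '[0.045,0,0,-0.035,0,0,0,0.045,0,0,-0.04,0,0,0,0.045,0,0,-0.04,0,0,0,0.045,0,0,-0.025,0,0,0,0.045,0,0,0,0,0,0]'; python3 -c "
from h import *
goal([0.5182,0.2252,0.22],97.4);snap('wrist','p2')"; python3 lids.py p2 .059
```

```text
t: 28.08
tool_pos: [0.6454, -0.1895, 0.062]
tool_rot: [-0.065, 0.998, -0.0, 0.0]
force: [1.0, -0.2, -1.8]
finger_gap: 0.216
t: 28.5
tool_pos: [0.6428, -0.1884, 0.074]
tool_rot: [-0.065, 0.998, 0.002, -0.003]
force: [0.2, 0.8, -0.3]
finger_gap: 0.481
t: 28.92
tool_pos: [0.6489, -0.1911, 0.2246]
tool_rot: [-0.065, 0.998, -0.004, 0.006]
force: [0.3, -0.4, 0.8]
finger_gap: 0.518
tcp [ 0.6489 -0.1911  0.2246] toolx [-0.991 -0.13  -0.012] tooly [-0.13   0.991 -0.008] toolz [ 0.0131 -0.0064 -0.9999]
shift tool mm [7.550e+01 4.298e+02 2.000e-01] rotvec [-0.46  0.7   0.07] | turned axes shift [ 76.  429.7   4.6] F [ 0.3 -0.4  0.8]
px [498. 114.] centre [ 0.5632 -0.0112] dia 0.099 encl [0.5561 0.02  ] 0.0979 maxres 0.023
```

View pics/wrist_p2.png

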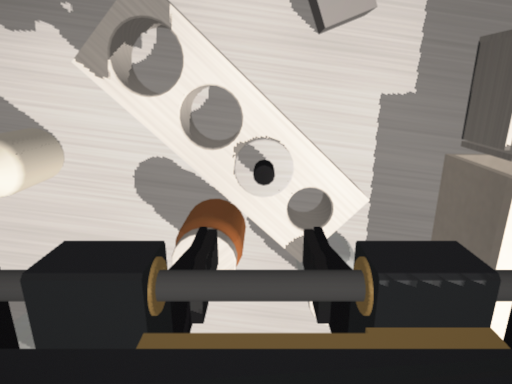

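Can50 sits flush in its well: lid around (264,167), knob at (264,172). Next is can64.

```bash
python3 -m pendant '[0.045,0.007,0.039,0,0,0,0,0.045,0.007,0.039,0,0,0,0,0.045,0.007,0.039,0,0,0,0,0.045,0.007,0.039,0,0,0,0,0.045,0.007,0.039,0,0,0,0]'|tail -1; python3 -m pendant '[0.045,0.007,0.039,0,0,0,0,0.045,0.007,0.039,0,0,0,0,0.045,0.007,0.039,0,0,0,0,0.045,0.007,0.039,0,0,0,0,0.045,0.007,0.039,0,0,0,0]'|tail -1; python3 -m pendant '[0.045,0.006,0.039,0,0,0,0,0.045,0,0,0,0,0,0,0.045,0,0,0,0,0,0,0.045,0,0,0,0,0,0,0.045,0,0,0,0,0,0]'
python3 -c "
from h import *
goal([0.5182,0.2252,0.127],97.4);snap('wrist','d1')"; python3 lids.py d1
```

```text
finger_gap: 0.515
finger_gap: 0.518
t: 30.22
tool_pos: [0.514, 0.225, 0.2159]
tool_rot: [-0.064, 0.998, -0.0, -0.001]
force: [-0.1, 0.0, -0.2]
finger_gap: 0.514
tcp [0.514  0.225  0.2159] toolx [-0.992 -0.128  0.001] tooly [-0.128  0.992 -0.001] toolz [-1.3e-03 -8.0e-04 -1.0e+00]
shift tool mm [-4.3 -0.3 88.9] rotvec [-0.03 -0.08 -0.02] | turned axes shift [-4.2 -0.3 88.9] F [-0.1  0.  -0.2]
px [344. 180.] centre [0.5079 0.3042] dia 0.0536 encl [0.5079 0.3042] 0.0546 maxres 0.0006
px [260. 179.] centre [0.5183 0.2259] dia 0.0733 encl [0.5183 0.2259] 0.0741 maxres 0.0003
px [ 52. 183.] centre [0.5528 0.0077] dia 0.0829 encl [0.5505 0.0241] 0.0954 maxres 0.0235
```

View pics/wrist_d1.png

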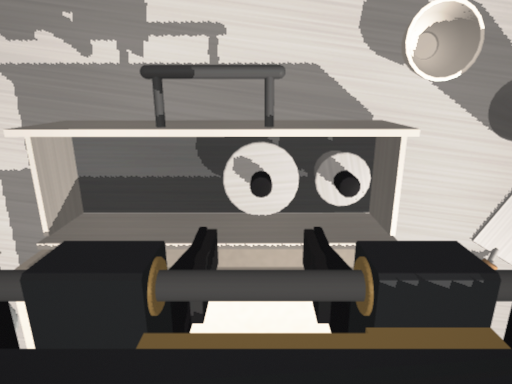

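```bash
python3 -m pendant '[0.045,-0.0042,0.0004,0.035,0,0,0,0.045,0,0,0.035,0,0,0,0.045,0,0,0.025,0,0,0,0.045,0,0,0.015,0,0,0,0.045,0,0,0.01,0,0,0]'|head -2; python3 -m pendant '[0.045,0,0,0.01,0,0,0,0.045,0,0,0.01,0,0,0,0.045,0,0,0,0,0,0,0.045,0,0,0,0,0,0,0.045,0,0,0,0,0,0]'|head -2
python3 -c "
from h import *
goal([0.5183,0.2257,0.064],97.4);snap('wrist','d2')"; python3 lids.py d2
```

```text
t: 30.68
tool_pos: [0.5175, 0.2252, 0.0943]
t: 31.1
tool_pos: [0.5188, 0.2272, 0.0774]
tcp [0.5188 0.2272 0.0774] toolx [-0.992 -0.13  -0.002] tooly [-0.13   0.992  0.   ] toolz [ 1.6e-03  3.0e-04 -1.0e+00]
shift tool mm [ 0.7 -1.4 13.4] rotvec [0.01 0.1  0.05] | turned axes shift [ 0.7 -1.4 13.4] F [ 0.8  0.1 -0.1]
px [396. 206.] centre [0.5071 0.3035] dia 0.0534 encl [0.5057 0.3036] 0.054 maxres 0.0009
px [259. 196.] centre [0.513  0.2251] dia 0.0657 encl [0.515  0.2253] 0.0723 maxres 0.0092
px [484. 196.] centre [0.483  0.3458] dia 0.0328 encl [0.4832 0.3465] 0.0388 maxres 0.011
```

```bash
python3 -m pendant '[0.045,0.0004,-0.0013,0.006,0,0,0,0.045,0,0,0.005,0,0,0,0.045,0,0,0.002,0,0,0,0.045,0,0,0,0,0,0,0.045,0,0,0,0,0,0]'|head -2; python3 -m pendant '[0,0,0,0,0,0,0,0,0,0,0,0,0,0,0,0,0,0,0,0,0,0,0,0,0,0,0,0,0,0,0,0,0,0,0]' 38;python3 -m pendant '[0,0,0,0,0,0,0,0,0,0,0,0,0,0,0,0,0,0,0,0,0]'; python3 -c "
from h import *
goal([0.5183,0.2257,0.064],97.4)"
```

```text
t: 31.57
tool_pos: [0.5176, 0.2258, 0.0634]
t: 31.98
tool_pos: [0.5179, 0.2258, 0.0637]
tool_rot: [-0.065, 0.998, 0.0, 0.0]
force: [0.5, 0.5, 1.5]
finger_gap: 0.223
t: 32.23
tool_pos: [0.5179, 0.2259, 0.0638]
tool_rot: [-0.065, 0.998, 0.0, 0.0]
force: [-0.5, 1.5, 1.0]
finger_gap: 0.22
tcp [0.5179 0.2259 0.0638] toolx [-0.992 -0.13  -0.   ] tooly [-0.13   0.992  0.   ] toolz [ 2.e-04  2.e-04 -1.e+00]
shift tool mm [-0.4 -0.3 -0.2] rotvec [0.01 0.01 0.05] | turned axes shift [-0.4 -0.3 -0.2] F [-0.5  1.5  1. ]
```

```bash
python3 -m pendant '[0,0,0,-0.01,0,0,0,0,0,0,-0.02,0,0,0,0,0,0,-0.03,0,0,0,0,0,0,-0.035,0,0,0,0,0,0,-0.035,0,0,0]'|head -2;python3 -m pendant '[0,0,0,-0.015,0,0,0,0,0,0,0,0,0,0,0,0,0,0,0,0,0]'; python3 -c "
from h import *
goal([0.5585,-0.3092,0.200],97.4)"
```

```text
t: 32.65
tool_pos: [0.5168, 0.2254, 0.1947]
t: 32.9
tool_pos: [0.5178, 0.2257, 0.2094]
tool_rot: [-0.065, 0.998, 0.0, 0.001]
force: [-1.2, -0.4, -2.3]
finger_gap: 0.223
tcp [0.5178 0.2257 0.2094] toolx [-0.992 -0.13  -0.001] tooly [-0.13   0.992  0.   ] toolz [ 1.5e-03  2.0e-04 -1.0e+00]
shift tool mm [  29.  -535.7    9.4] rotvec [0.   0.08 0.06] | turned axes shift [  28.5 -535.7    9.4] F [-1.2 -0.4 -2.3]
```

```bash
python3 -m pendant '[0,0.001,-0.015,0,0,0,0,0,0.0017,-0.033,0,0,0,0,0,0.0017,-0.033,0,0,0,0,0,0.0017,-0.033,0,0,0,0,0,0.0017,-0.033,0,0,0,0]'|tail -1; for i in 1 2;do python3 -m pendant '[0,0.0018,-0.033,0,0,0,0,0,0.0018,-0.033,0,0,0,0,0,0.0018,-0.033,0,0,0,0,0,0.0018,-0.033,0,0,0,0,0,0.0018,-0.033,0,0,0,0]'|tail -1;done;python3 -m pendant '[0,0.0018,-0.033,0,0,0,0,0,0.001,-0.015,0,0,0,0,0,0.0,-0.008,0,0,0,0,0,0,0,0,0,0,0,0,0,0,0,0,0,0]'; python3 -m pendant '[0,0,0,0,0,0,0,0,0,0,0,0,0,0,0,0,0,0,0,0,0]'; python3 -c "
from h import *
goal([0.5585,-0.3092,0.117],97.4); snap('wrist','q1');print(tool()[2]['joint_positions'].round(2))"; python3 wells.py q1
```

```text
finger_gap: 0.217
finger_gap: 0.222
finger_gap: 0.22
t: 34.57
tool_pos: [0.5577, -0.3047, 0.2072]
tool_rot: [-0.065, 0.998, 0.002, -0.001]
force: [0.2, 0.9, -1.1]
finger_gap: 0.22
t: 34.82
tool_pos: [0.5587, -0.3047, 0.2088]
tool_rot: [-0.066, 0.998, 0.0, -0.0]
force: [0.1, 0.3, -1.2]
finger_gap: 0.216
tcp [ 0.5587 -0.3047  0.2088] toolx [-0.991 -0.132  0.   ] tooly [-0.132  0.991  0.001] toolz [-3.e-04  5.e-04 -1.e+00]
shift tool mm [ 0.8 -4.4 91.8] rotvec [ 0.03 -0.01  0.16] | turned axes shift [ 0.8 -4.4 91.8] F [ 0.1  0.3 -1.2]
[-0.68  0.56  1.42  0.    1.17 -2.38]
w64 [254. 175.] centre [ 0.565  -0.3093] dia 0.0748 maxres 0.0071 encl ((0.5654984712600708, -0.30964207649230957), 0.04038066416978836)
w57 [311. 228.] centre [ 0.6098 -0.2504] dia 0.0746 maxres 0.0099 encl ((0.6070988178253174, -0.24772943556308746), 0.042200587689876556)
```

View pics/wrist_q1.png

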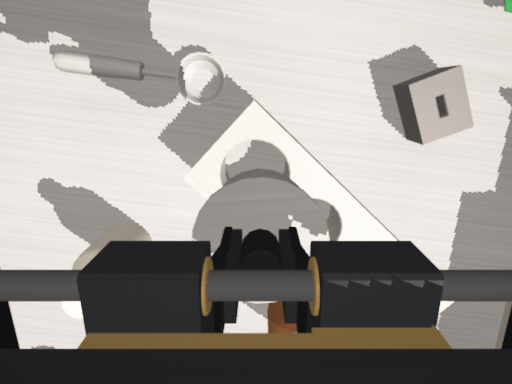

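```bash
python3 -m pendant '[0,0.0006,-0.0044,0.03,0,0,0,0,0,0,0.03,0,0,0,0,0,0,0.02,0,0,0,0,0,0,0.008,0,0,0,0,0,0,0.002,0,0,0]'|head -2; python3 -m pendant '[0,0,0,0,0,0,0,0,0,0,0,0,0,0,0,0,0,0,0,0,0,0,0,0,0,0,0,0,0,0,0,0,0,0,0]'|head -2;python3 -m pendant '[0,0,0,0,0,0,0,0,0,0,0,0,0,0,0,0,0,0,0,0,0]'|head -2; python3 -c "
from h import *
goal([0.5585,-0.3092,0.062],97.4)"
```

```text
t: 35.28
tool_pos: [0.5577, -0.3096, 0.1168]
t: 35.7
tool_pos: [0.5591, -0.3113, 0.1199]
t: 35.95
tool_pos: [0.5586, -0.3109, 0.1188]
tcp [ 0.5586 -0.3109  0.1188] toolx [-0.992 -0.13  -0.   ] tooly [-0.13   0.992 -0.   ] toolz [ 1.e-04 -1.e-04 -1.e+00]
shift tool mm [-0.1  1.7 56.8] rotvec [-0.01  0.01  0.05] | turned axes shift [-0.1  1.7 56.8] F [-0.1 -0.6 -1.8]
```

```bash
python3 -m pendant '[0,0,0.0017,0.003,0,0,0,0,0,0,0.006,0,0,0,0,0,0,0.006,0,0,0,0,0,0,0.006,0,0,0,0,0,0,0.005,0,0,0]'|head -2; python3 -m pendant '[0,0,0,0.003,0,0,0,0,0,0,0,0,0,0,0,0,0,0,0,0,0]'; python3 -c "
from h import *
goal([0.5585,-0.3092,0.062],97.4)"
```

```text
t: 36.37
tool_pos: [0.5581, -0.3092, 0.0915]
t: 36.62
tool_pos: [0.5582, -0.3091, 0.0892]
tool_rot: [-0.065, 0.998, 0.0, -0.0]
force: [0.4, -0.9, -2.3]
finger_gap: 0.219
tcp [ 0.5582 -0.3091  0.0892] toolx [-0.992 -0.13   0.001] tooly [-0.13   0.992  0.001] toolz [-6.e-04  4.e-04 -1.e+00]
shift tool mm [-0.3 -0.1 27.2] rotvec [ 0.03 -0.03  0.05] | turned axes shift [-0.3 -0.1 27.2] F [ 0.4 -0.9 -2.3]
```

```bash
python3 -m pendant '[0,0,0,0.006,0,0,0,0,0,0,0.006,0,0,0,0,0,0,0.006,0,0,0,0,0,0,0.005,0,0,0,0,0,0,0.003,0,0,0]'|head -2; python3 -m pendant '[0,0,0,0.001,0,0,0,0,0,0,0,0,0,0,0,0,0,0,0,0,0]'; python3 -c "
from h import *
goal([0.5585,-0.3092,0.062],97.4)"
```

```text
t: 37.03
tool_pos: [0.5582, -0.3092, 0.0627]
t: 37.28
tool_pos: [0.5583, -0.3092, 0.0625]
tool_rot: [-0.065, 0.998, 0.0, -0.0]
force: [-0.3, -0.9, -2.0]
finger_gap: 0.218
tcp [ 0.5583 -0.3092  0.0625] toolx [-0.992 -0.13   0.   ] tooly [-0.13   0.992  0.   ] toolz [-4.e-04  2.e-04 -1.e+00]
shift tool mm [-0.2 -0.1  0.5] rotvec [ 0.01 -0.02  0.06] | turned axes shift [-0.2 -0.1  0.5] F [-0.3 -0.9 -2. ]
```

```bash
python3 -m pendant '[0,0,0,0.001,0,0,0,0,0,0,0,0,0,0,0,0,0,0,0,0,0]'; python3 -m pendant '[0.045,0,0,0,0,0,0,0.045,0,0,0,0,0,0,0.045,0,0,0,0,0,0,0.045,0,0,0,0,0,0,0.045,0,0,-0.015,0,0,0]'|tail -1;python3 -m pendant '[0.045,0,0,-0.035,0,0,0,0.045,0,0,-0.04,0,0,0,0.045,0,0,-0.04,0,0,0,0.045,0,0,-0.02,0,0,0,0.045,0,0,0,0,0,0]'|tail -1;  python3 -m pendant '[0.045,0,0,0,0,0,0,0.045,0,0,0,0,0,0,0.045,0,0,0,0,0,0]'; python3 -c "
from h import *
goal([0.5079,0.304,0.22],97.4);snap('wrist','q2')"; python3 lids.py q2 .059
```

```text
t: 37.53
tool_pos: [0.5584, -0.3092, 0.0619]
tool_rot: [-0.065, 0.998, -0.0, 0.0]
force: [-0.2, -1.6, -1.4]
finger_gap: 0.216
finger_gap: 0.478
finger_gap: 0.518
t: 38.62
tool_pos: [0.5573, -0.3082, 0.2096]
tool_rot: [-0.065, 0.998, 0.002, -0.002]
force: [0.6, -0.5, -0.4]
finger_gap: 0.52
tcp [ 0.5573 -0.3082  0.2096] toolx [-0.992 -0.13   0.003] tooly [-0.13   0.992  0.003] toolz [-0.0033  0.0028 -1.    ]
shift tool mm [-30.5 613.4  -8.6] rotvec [ 0.18 -0.17  0.06] | turned axes shift [-29.9 613.4 -10.4] F [ 0.6 -0.5 -0.4]
```

View pics/wrist_q2.png

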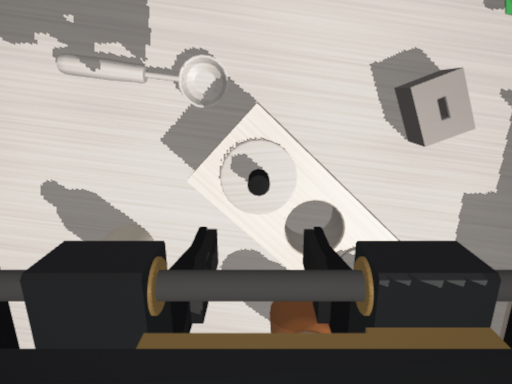

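Can64 is in too, with its lid flat at (259,177). Now can44.

```bash
for i in 1 2 3; do python3 -m pendant '[0.045,-0.0019,0.0385,0,0,0,0,0.045,-0.0019,0.0385,0,0,0,0,0.045,-0.0019,0.0385,0,0,0,0,0.045,-0.0019,0.0385,0,0,0,0,0.045,-0.0019,0.0385,0,0,0,0]'|tail -1;done; python3 -m pendant '[0.045,-0.0015,0.036,0,0,0,0,0.045,0,0,0,0,0,0,0.045,0,0,0,0,0,0,0.045,0,0,0,0,0,0,0.045,0,0,0,0,0,0]'
python3 -c "
from h import *
goal([0.5079,0.304,0.127],97.4);snap('wrist','e1')"; python3 lids.py e1
```

```text
finger_gap: 0.515
finger_gap: 0.518
finger_gap: 0.515
t: 40.33
tool_pos: [0.5083, 0.3017, 0.2107]
tool_rot: [-0.064, 0.998, -0.0, -0.001]
force: [0.4, 0.4, -0.6]
finger_gap: 0.518
tcp [0.5083 0.3017 0.2107] toolx [-0.992 -0.129  0.002] tooly [-0.129  0.992 -0.001] toolz [-0.0019 -0.0011 -1.    ]
shift tool mm [-0.1  2.4 83.7] rotvec [-0.05 -0.12 -0.01] | turned axes shift [ 0.1  2.3 83.7] F [ 0.4  0.4 -0.6]
px [263. 177.] centre [0.5078 0.3047] dia 0.0534 encl [0.5077 0.3049] 0.0542 maxres 0.0004
```

View pics/wrist_e1.png

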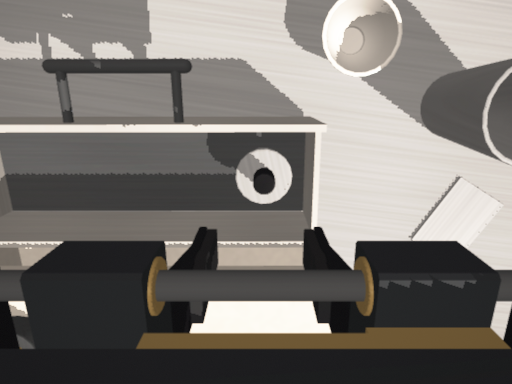

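```bash
python3 -m pendant '[0.038,0,0.0025,0.035,0,0,0,0.038,0,0,0.035,0,0,0,0.038,0,0,0.025,0,0,0,0.038,0,0,0.015,0,0,0,0.038,0,0,0.01,0,0,0]'|head -2; python3 -m pendant '[0.038,0,0,0.01,0,0,0,0.038,0,0,0.005,0,0,0,0.038,0,0,0,0,0,0,0.038,0,0,0,0,0,0,0.038,0,0,0,0,0,0]'|head -2
python3 -c "
from h import *
goal([0.5077,0.3043,0.064],97.4)"
```

```text
t: 40.8
tool_pos: [0.5074, 0.3035, 0.0894]
t: 41.22
tool_pos: [0.509, 0.3057, 0.0777]
tcp [0.509  0.3057 0.0777] toolx [-0.992 -0.13  -0.002] tooly [-0.13   0.992  0.   ] toolz [ 2.e-03  7.e-04 -1.e+00]
shift tool mm [ 1.5 -1.3 13.7] rotvec [0.03 0.12 0.05] | turned axes shift [ 1.5 -1.3 13.7] F [ 0.  -0.2  0.2]
```

```bash
python3 -m pendant '[0.038,0.0006,-0.001,0.006,0,0,0,0.038,0,0,0.005,0,0,0,0.038,0,0,0.002,0,0,0,0.038,0,0,0,0,0,0,0.038,0,0,0,0,0,0]'|head -2; python3 -m pendant '[0,0,0,0,0,0,0,0,0,0,0,0,0,0,0,0,0,0,0,0,0,0,0,0,0,0,0,0,0,0,0,0,0,0,0]' 38|head -2;python3 -m pendant '[0,0,0,0,0,0,0,0,0,0,0,0,0,0,0,0,0,0,0,0,0]'; python3 -c "
from h import *
goal([0.5077,0.3043,0.064],97.4)"
```

```text
t: 41.63
tool_pos: [0.5076, 0.3044, 0.0634]
t: 42.05
tool_pos: [0.5078, 0.3046, 0.0638]
t: 42.3
tool_pos: [0.5079, 0.3046, 0.0638]
tool_rot: [-0.065, 0.998, 0.0, 0.0]
force: [0.1, 1.3, 0.7]
finger_gap: 0.221
tcp [0.5079 0.3046 0.0638] toolx [-0.992 -0.13  -0.   ] tooly [-0.13   0.992  0.   ] toolz [ 3.e-04  4.e-04 -1.e+00]
shift tool mm [ 0.2 -0.3 -0.2] rotvec [0.02 0.02 0.05] | turned axes shift [ 0.2 -0.3 -0.2] F [0.1 1.3 0.7]
```

```bash
python3 -m pendant '[0,0,0,-0.01,0,0,0,0,0,0,-0.02,0,0,0,0,0,0,-0.03,0,0,0,0,0,0,-0.035,0,0,0,0,0,0,-0.035,0,0,0]'|head -2;python3 -m pendant '[0,0,0,-0.015,0,0,0,0,0,0,0,0,0,0,0,0,0,0,0,0,0]'; python3 -c "
from h import *
goal([0.684,-0.1375,0.200],97.4)"
```

```text
t: 42.72
tool_pos: [0.5065, 0.3037, 0.1944]
t: 42.97
tool_pos: [0.5076, 0.3042, 0.2093]
tool_rot: [-0.065, 0.998, 0.0, 0.001]
force: [-0.7, -0.4, -3.9]
finger_gap: 0.223
tcp [0.5076 0.3042 0.2093] toolx [-0.992 -0.13  -0.001] tooly [-0.13   0.992 -0.   ] toolz [ 1.1e-03  1.0e-04 -1.0e+00]
shift tool mm [-117.6 -460.9    9.5] rotvec [-0.    0.06  0.06] | turned axes shift [-118.1 -460.8    9.3] F [-0.7 -0.4 -3.9]
```

```bash
python3 -m pendant '[0,-0.004,-0.016,0,0,0,0,0,-0.0082,-0.032,0,0,0,0,0,-0.0082,-0.032,0,0,0,0,0,-0.0082,-0.032,0,0,0,0,0,-0.0082,-0.032,0,0,0,0]'|tail -1; python3 -m pendant '[0,-0.0082,-0.032,0,0,0,0,0,-0.0082,-0.032,0,0,0,0,0,-0.0082,-0.032,0,0,0,0,0,-0.0082,-0.032,0,0,0,0,0,-0.0082,-0.032,0,0,0,0]'|tail -1;python3 -m pendant '[0,-0.0082,-0.032,0,0,0,0,0,-0.0082,-0.032,0,0,0,0,0,-0.0082,-0.032,0,0,0,0,0,-0.0082,-0.032,0,0,0,0,0,-0.0075,-0.0288,0,0,0,0]'|tail -1;python3 -m pendant '[0,0,0,0,0,0,0,0,0,0,0,0,0,0,0,0,0,0,0,0,0,0,0,0,0,0,0,0,0,0,0,0,0,0,0]'|tail -1; python3 -m pendant '[0,0,0,0,0,0,0,0,0,0,0,0,0,0,0,0,0,0,0,0,0]'; python3 -c "
from h import *
goal([0.684,-0.1375,0.117],97.4); snap('wrist','s1')"; python3 wells.py s1
```

```text
finger_gap: 0.22
finger_gap: 0.222
finger_gap: 0.218
finger_gap: 0.217
t: 44.88
tool_pos: [0.6846, -0.1364, 0.2089]
tool_rot: [-0.065, 0.998, -0.0, 0.0]
force: [-0.1, -0.7, -2.9]
finger_gap: 0.218
tcp [ 0.6846 -0.1364  0.2089] toolx [-0.991 -0.131 -0.   ] tooly [-0.131  0.991 -0.   ] toolz [ 2.e-04 -1.e-04 -1.e+00]
shift tool mm [ 0.8 -1.  91.9] rotvec [-0.01  0.01  0.11] | turned axes shift [ 0.8 -1.  91.9] F [-0.1 -0.7 -2.9]
w57 [148.  73.] centre [ 0.6046 -0.2455] dia 0.0573 maxres 0.0011 encl ((0.6045618057250977, -0.24603202939033508), 0.029536139219999313)
w50 [208. 129.] centre [ 0.6499 -0.1922] dia 0.0229 maxres 0.0014 encl ((0.649367094039917, -0.1925981640815735), 0.012782525271177292)
w44 [259. 175.] centre [ 0.6899 -0.1363] dia 0.0518 maxres 0.0068 encl ((0.6901472210884094, -0.1368723064661026), 0.028882356360554695)
```

View pics/wrist_s1.png

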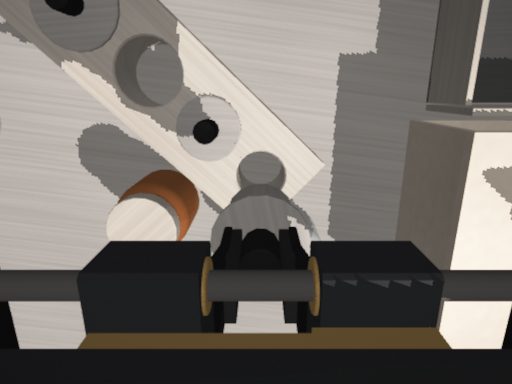

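```bash
python3 -m pendant '[0,0.0006,-0.0005,0.03,0,0,0,0,0,0,0.03,0,0,0,0,0,0,0.02,0,0,0,0,0,0,0.008,0,0,0,0,0,0,0.002,0,0,0]'|head -2; python3 -m pendant '[0,0,0,0,0,0,0,0,0,0,0,0,0,0,0,0,0,0,0,0,0,0,0,0,0,0,0,0,0,0,0,0,0,0,0]'|head -2;python3 -m pendant '[0,0,0,0,0,0,0,0,0,0,0,0,0,0,0,0,0,0,0,0,0]'|head -2; python3 -c "
from h import *
goal([0.684,-0.1374,0.062],97.4)"
```

```text
t: 45.35
tool_pos: [0.6828, -0.1371, 0.1164]
t: 45.77
tool_pos: [0.6848, -0.1379, 0.12]
t: 46.02
tool_pos: [0.6841, -0.1377, 0.1189]
tcp [ 0.6841 -0.1377  0.1189] toolx [-0.992 -0.13  -0.   ] tooly [-0.13   0.992 -0.   ] toolz [ 2.e-04 -1.e-04 -1.e+00]
shift tool mm [ 0.1  0.3 56.9] rotvec [-0.01  0.01  0.05] | turned axes shift [ 0.1  0.3 56.9] F [ 0.6 -0.1 -2.3]
```

```bash
python3 -m pendant '[0,0,0.0003,0.003,0,0,0,0,0,0,0.006,0,0,0,0,0,0,0.006,0,0,0,0,0,0,0.006,0,0,0,0,0,0,0.005,0,0,0]'|head -2; python3 -m pendant '[0,0,0,0.003,0,0,0,0,0,0,0,0,0,0,0,0,0,0,0,0,0]'; python3 -c "
from h import *
goal([0.684,-0.1374,0.062],97.4)"
```

```text
t: 46.43
tool_pos: [0.6835, -0.1372, 0.0913]
t: 46.68
tool_pos: [0.6839, -0.1374, 0.0892]
tool_rot: [-0.065, 0.998, 0.0, -0.0]
force: [-1.0, -0.1, -2.4]
finger_gap: 0.223
tcp [ 0.6839 -0.1374  0.0892] toolx [-0.992 -0.13   0.001] tooly [-0.13   0.992  0.   ] toolz [-6.e-04  2.e-04 -1.e+00]
shift tool mm [-0.1 -0.  27.2] rotvec [ 0.02 -0.03  0.05] | turned axes shift [-0.1 -0.  27.2] F [-1.  -0.1 -2.4]
```

```bash
python3 -m pendant '[0,0,0,0.006,0,0,0,0,0,0,0.006,0,0,0,0,0,0,0.006,0,0,0,0,0,0,0.005,0,0,0,0,0,0,0.003,0,0,0]'|head -2; python3 -m pendant '[0,0,0,0.001,0,0,0,0,0,0,0.0005,0,0,0,0,0,0,0,0,0,0,0,0,0,0,0,0,0]';  python3 -m pendant '[0.04,0,0,0,0,0,0,0.04,0,0,0,0,0,0,0.04,0,0,0,0,0,0,0.04,0,0,0,0,0,0,0.04,0,0,-0.015,0,0,0]'|tail -1;python3 -m pendant '[0.04,0,0,-0.035,0,0,0,0.04,0,0,-0.04,0,0,0,0.04,0,0,-0.04,0,0,0,0.04,0,0,-0.03,0,0,0,0.04,0,0,0,0,0,0]'|tail -1;  python3 -m pendant '[0.04,-0.04,0,0,0,0,0,0.04,0,0,0,0,0,0,0.04,0,0,0,0,0,0,0.04,0,0,0,0,0,0,0.04,0,0,0,0,0,0]'; python3 -c "
from h import *
goal([0.42,0.174,0.22],97.4);snap('wrist','s2');snap('top','s2')"
```

```text
t: 47.1
tool_pos: [0.6835, -0.1372, 0.0624]
t: 47.43
tool_pos: [0.6843, -0.1375, 0.0623]
tool_rot: [-0.065, 0.998, -0.0, 0.0]
force: [0.6, -0.1, -3.8]
finger_gap: 0.221
finger_gap: 0.441
finger_gap: 0.46
t: 48.68
tool_pos: [0.7231, -0.1323, 0.2219]
tool_rot: [-0.065, 0.998, 0.0, -0.0]
force: [0.6, -0.0, 1.2]
finger_gap: 0.46
tcp [ 0.7231 -0.1323  0.2219] toolx [-0.992 -0.13   0.001] tooly [-0.13   0.992  0.   ] toolz [-9.e-04  1.e-04 -1.e+00]
shift tool mm [260.9 343.    2.2] rotvec [ 0.01 -0.05  0.05] | turned axes shift [261.2 342.8   1.9] F [ 0.6 -0.   1.2]
```

View pics/wrist_s2.png

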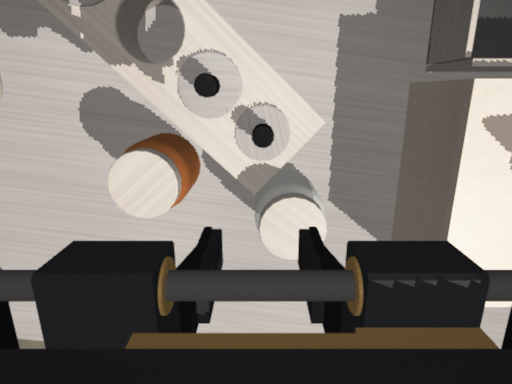

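View pics/top_s2.png

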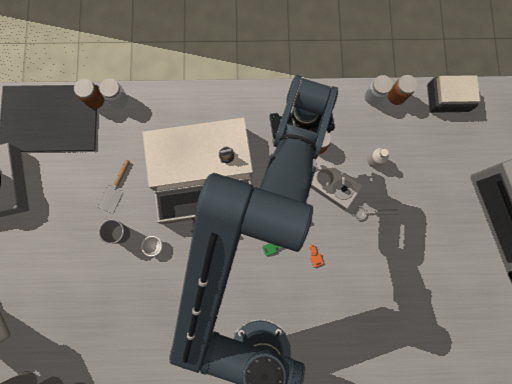

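```bash
python3 - <<'E'
from h import *
for n,t in [("top","a"),("top","h2"),("top","h3"),("top","s2"),("wrist","k1"),("wrist","k5"),("wrist","h3"),("wrist","q1"),("side","a"),("side","l3"),("side","l4")]:
    c,im,d=load(n,t); h=cv2.cvtColor(im,cv2.COLOR_BGR2HSV); v,u=np.indices(d.shape)
    for nm,lo,hi in(("green",50,75),("orange",5,14)):
        m=(h[...,0]>=lo)&(h[...,0]<=hi)&(h[...,1]>180)&(h[...,2]>60)
        W=plane(c,np.c_[u[m],v[m]],.01) if m.sum()>5 else None
        if W is not None:
            k=(W[:,0]>.3)&(W[:,0]<.5)&(W[:,1]<.05)&(W[:,1]>-.3); print(n,t,nm,k.sum(),W[k].mean(0).round(3) if k.any() else '')
E
```

```text
top a orange 126 [ 0.327 -0.207  0.01 ]
top h2 orange 121 [ 0.326 -0.208  0.01 ]
top h3 orange 118 [ 0.326 -0.207  0.01 ]
top s2 orange 121 [ 0.326 -0.208  0.01 ]
wrist k1 orange 300 [ 0.334 -0.205  0.01 ]
wrist k5 orange 152 [ 0.334 -0.207  0.01 ]
side a orange 213 [ 0.326 -0.206  0.01 ]
side l3 orange 205 [ 0.325 -0.206  0.01 ]
side l4 orange 208 [ 0.326 -0.206  0.01 ]
```

```bash
python3 - <<'E'
from h import *
for t in("s2","q2"):
    c,im,d=load("wrist",t); P=cloud(c,d); H=P[...,2]; g=im.max(2); v,u=np.indices(d.shape)
    for n,(x,y) in dict(w64=(.5589,-.3092),w50=(.646,-.1893),w44=(.6838,-.1375)).items():
        q=proj(c,[[x,y,.085]])[0]
        if not(10<q[0]<500 and 5<q[1]<225): continue
        m=(g<75)&((u-q[0])**2+(v-q[1])**2<20**2)&(H>.074)
        W=plane(c,np.c_[u[m],v[m]],.085) ; a=((u-q[0])**2+(v-q[1])**2<24**2)&(H<.072)&(H>.03)
        print(t,n,"knob",W.mean(0)[:2].round(4),m.sum(),"ztop",np.median(H[m]).round(4),"lid z",np.median(H[a]).round(4), "well",x,y)
E
```

```text
s2 w50 knob [ 0.6468 -0.1885] 446 ztop 0.0848 lid z 0.0591 well 0.646 -0.1893
s2 w44 knob [ 0.6829 -0.1358] 365 ztop 0.0849 lid z 0.0591 well 0.6838 -0.1375
q2 w64 knob [ 0.557  -0.3099] 379 ztop 0.0848 lid z 0.059 well 0.5589 -0.3092
```

Depth checks say all three rims are down on the rail (lid at 0.059, knob tops at 0.085), and the knobs are within 2 mm of the wells. Now I'll close the gripper and push the drawer shut at the handle.

```bash
for i in 1 2; do python3 -m pendant '[0,0.0238,0.0285,0,0,0,0,0,0.0238,0.0285,0,0,0,0,0,0.0238,0.0285,0,0,0,0,0,0.0238,0.0285,0,0,0,0,0,0.0238,0.0285,0,0,0,0]'|tail -1;done; python3 -m pendant '[0,0.0238,0.0285,0,0,0,0,0,0.0238,0.0285,0,0,0,0,0,0,0,0,0,0,0,0,0,0,0,0,0,0,0,0,0,0,0,0,0]'
python3 -c "
from h import *
goal([0.393,0.170,0.066],97.4);snap('wrist','z1')"
```

```text
finger_gap: 0.164
finger_gap: 0.007
t: 50.03
tool_pos: [0.3971, 0.1698, 0.2228]
tool_rot: [-0.065, 0.998, -0.0, 0.001]
force: [0.5, -0.1, 0.6]
finger_gap: 0.005
tcp [0.3971 0.1698 0.2228] toolx [-0.991 -0.13  -0.003] tooly [-0.13   0.991 -0.   ] toolz [ 0.0027 -0.     -1.    ]
shift tool mm [  4.4   0.8 156.8] rotvec [-0.02  0.15  0.09] | turned axes shift [  4.    0.8 156.8] F [ 0.5 -0.1  0.6]
```

View pics/wrist_z1.png

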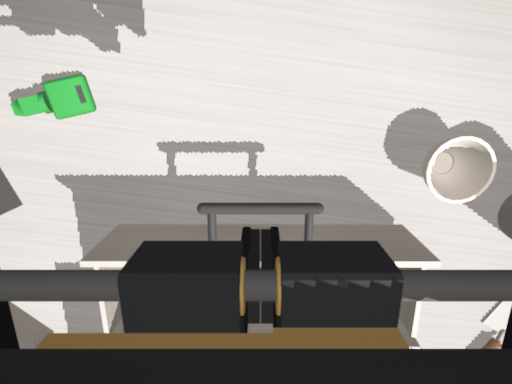

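```bash
python3 -c "
from h import *
c,im,d=load('wrist','z1'); W=plane(c,[(203,209),(318,209)],.08); print(W,W.mean(0)); print(plane(c,[(460,170)],.045))
goal([0.393,0.170,0.066],97.4)"
```

```text
[[0.43456203 0.11913027 0.08      ]
 [0.4202963  0.22804839 0.08      ]] [0.42742917 0.17358933 0.08      ]
[[0.37098913 0.37321112 0.045     ]]
tcp [0.3976 0.1694 0.2227] toolx [-0.992 -0.129 -0.003] tooly [-0.129  0.992 -0.   ] toolz [ 0.0025  0.     -1.    ]
shift tool mm [  4.9   1.2 156.7] rotvec [-0.02  0.14  0.02] | turned axes shift [  4.5   1.2 156.7] F [ 0.4 -0.5 -0.5]
```

```bash
python3 -m pendant '[0,0.0045,0.001,0.035,0,0,0,0,0,0,0.035,0,0,0,0,0,0,0.035,0,0,0,0,0,0,0.03,0,0,0,0,0,0,0.015,0,0,0]'|head -2; python3 -m pendant '[0,0,0,0.006,0,0,0,0,0,0,0,0,0,0,0,0,0,0,0,0,0,0,0,0,0,0,0,0]'
python3 -m pendant '[0,-0.01,0,0,0,0,0,0,-0.015,0,0,0,0,0,0,-0.02,0,0,0,0,0,0,-0.02,0,0,0,0,0,0,-0.02,0,0,0,0,0]'
```

```text
t: 50.5
tool_pos: [0.3918, 0.1689, 0.0692]
t: 50.83
tool_pos: [0.393, 0.1701, 0.0671]
tool_rot: [-0.065, 0.998, 0.0, 0.001]
force: [0.2, 0.6, 0.1]
finger_gap: 0.008
t: 51.25
tool_pos: [0.4753, 0.1812, 0.067]
tool_rot: [-0.065, 0.998, -0.0, -0.001]
force: [-3.5, -0.1, -1.6]
finger_gap: 0.006
```

```bash
python3 -m pendant '[0,-0.015,0,0,0,0,0,0,-0.015,0,0,0,0,0,0,-0.01,0,0,0,0,0,0,-0.006,0,0,0,0,0,0,0,0,0,0,0,0]'; python3 -m pendant '[0,-0.004,0,0,0,0,0,0,-0.003,0,0,0,0,0,0,0,0,0,0,0,0]';python3 -m pendant '[0,-0.003,0,0,0,0,0,0,0,0,0,0,0,0,0,0,0,0,0,0,0]'
```

```text
t: 51.67
tool_pos: [0.524, 0.1875, 0.067]
tool_rot: [-0.065, 0.998, 0.0, 0.002]
force: [0.9, 0.4, -0.4]
finger_gap: 0.003
t: 51.92
tool_pos: [0.5284, 0.1882, 0.0663]
tool_rot: [-0.065, 0.998, 0.0, -0.0]
force: [-0.4, -0.6, 0.7]
finger_gap: 0.007
t: 52.17
tool_pos: [0.5311, 0.1885, 0.0661]
tool_rot: [-0.065, 0.998, 0.0, -0.0]
force: [-1.8, -0.5, 1.9]
finger_gap: -0.0
```

```bash
python3 -m pendant '[0,-0.002,0,0,0,0,0,0,-0.001,0,0,0,0,0,0,0,0,0,0,0,0,0,0,0,0,0,0,0]';python3 -m pendant '[0,-0.002,0,0,0,0,0,0,0,0,0,0,0,0,0,0,0,0,0,0,0]';python3 -m pendant '[0,-0.002,0,0,0,0,0,0,0,0,0,0,0,0,0,0,0,0,0,0,0]'
```

```text
t: 52.5
tool_pos: [0.5311, 0.1886, 0.0659]
tool_rot: [-0.065, 0.998, -0.0, -0.003]
force: [-6.4, -0.9, 5.9]
finger_gap: 0.006
t: 52.75
tool_pos: [0.5312, 0.1886, 0.0658]
tool_rot: [-0.065, 0.998, -0.001, -0.005]
force: [-8.6, -1.4, 7.1]
finger_gap: 0.004
t: 53.0
tool_pos: [0.5312, 0.1886, 0.0657]
tool_rot: [-0.065, 0.998, -0.001, -0.008]
force: [-11.6, -1.5, 9.5]
finger_gap: 0.0
```

Hard stop at about 12 N, so the drawer is shut. Backing off and checking everything.

```bash
python3 -m pendant '[0,0.01,0,0,0,0,0,0,0.02,0,0,0,0,0,0,0.03,0,0,0,0,0,0,0.02,0,-0.02,0,0,0,0,0,0,-0.04,0,0,0]'|head -2; python3 -m pendant '[0,0,0,-0.04,0,0,0,0,0,0,-0.04,0,0,0,0,0,0,-0.03,0,0,0,0,0.03,-0.03,0,0,0,0,0,0.03,-0.03,0,0,0,0]'|head -2;python3 -m pendant '[0,0,-0.04,0,0,0,0,0,0,-0.04,0,0,0,0,0,0,0,0,0,0,0,0,0,0,0,0,0,0]'
python3 -c "
from h import *
c,im,d=snap('top','f');crop(im,135,110,385,270,3,'tf.png');snap('side','f')"
```

```text
t: 53.42
tool_pos: [0.4504, 0.1779, 0.1226]
t: 53.83
tool_pos: [0.4122, 0.113, 0.239]
t: 54.17
tool_pos: [0.4202, 0.0314, 0.2367]
tool_rot: [-0.062, 0.998, -0.0, 0.002]
force: [-0.3, 0.4, -0.6]
finger_gap: 0.006
```

View pics/tf.png

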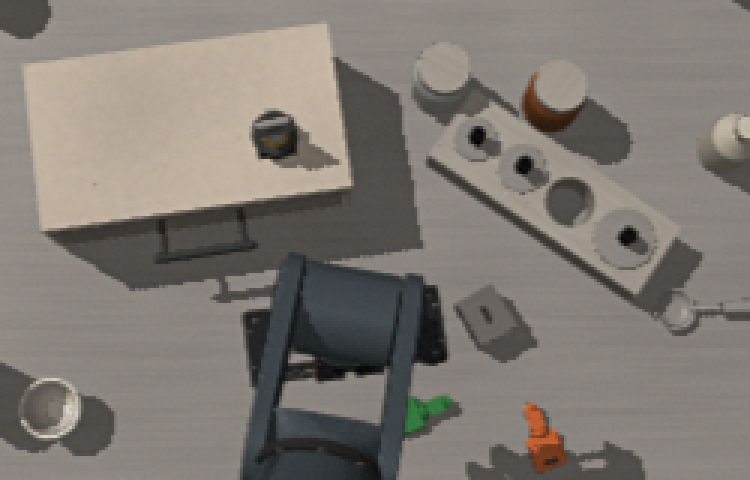

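View pics/side_f.png

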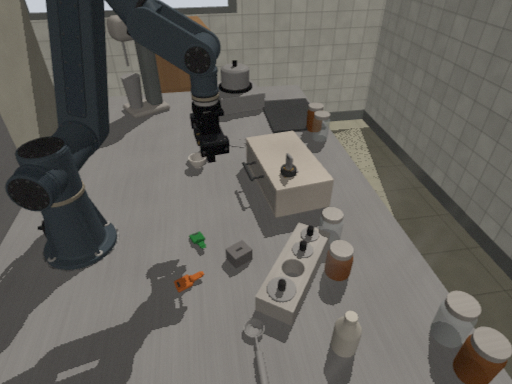

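```bash
python3 - <<'E'
from h import *
v,u=np.indices((384,512))
for n,t in(("wrist","l4"),("top","l4") if 0 else ("top","h3"),("top","f"),("side","f")):
    c,im,d=load(n,t); P=cloud(c,d); 
    m=(abs(P[...,0]-.675)<.035)&(abs(P[...,1]-.106)<.035)&(P[...,2]>.15); W=P[m]; m2=W[:,2]>.178
    print(n,t,len(W),"max z",np.percentile(W[:,2],[50,95,100]).round(4),cv2.minAreaRect(W[m2][:,:2].astype(np.float32)) if m2.sum()>5 else '')
def drawer(t):
    c,im,d=load("top",t); P=cloud(c,d); R7=np.radians(7.4); q=P-[.691,.2097,0]
    X=q[...,0]*np.cos(R7)+q[...,1]*np.sin(R7); Y=-q[...,0]*np.sin(R7)+q[...,1]*np.cos(R7)
    m=(X<-.115)&(X>-.29)&(abs(Y)<.05)&(P[...,2]>.065)&(P[...,2]<.1); print(t,m.sum(),np.median(X[m]).round(4))
for t in("a","h3","f"): drawer(t)
# bystanders / toys: image difference
ca,ia,_=load("top","a"); cf,jf,_=load("top","f"); 
D=cv2.absdiff(ia,jf).max(2); 
for n,(x,y) in dict(jar_a=(283,133),jar_b=(320,141),sq=(379,156),cup=(112,232),spoon=(362,214),spat=(115,185),dish=(152,245)).items(): print(n,(D[y-9:y+9,x-9:x+9]>40).mean().round(3))
E
```

```text
wrist l4 34030 max z [0.3739 0.39   0.3925] ((0.6760901212692261, 0.11195231974124908), (0.07276469469070435, 0.053682856261730194), 5.468164920806885)
top h3 62 max z [0.1816 0.1885 0.1921] ((0.6748477816581726, 0.10536424815654755), (0.009552037343382835, 0.03790326416492462), 10.40356731414795)
top f 61 max z [0.1819 0.1899 0.1911] ((0.6752574443817139, 0.10546868294477463), (0.010756443254649639, 0.03801575303077698), 13.182700157165527)
side f 81 max z [0.1714 0.1865 0.1871] ((0.6739790439605713, 0.10115490108728409), (0.010266616940498352, 0.035805441439151764), 10.954940795898438)
a 114 -0.1429
h3 310 -0.2207
f 111 -0.1427
jar_a 0.0
jar_b 0.0
sq 0.0
cup 0.0
spoon 0.0
spat 0.0
dish 0.0
```

```bash
python3 -c "
from cell import hand_in; print(hand_in())"
```

```text
the job is handed in; nothing more can be done
None
```

The job is done and handed in at about 54 s: the key was seated and turned clockwise to the stop, and the drawer was pulled open about 123 mm. The three canisters present (64, 50 and 44 mm; no 57 mm can was in the drawer) are in their own wells, the drawer is shut, and the key is still in the lock.

**Canisters:** depth readings put all three lids at 0.059 m and knob tops at 0.085 m, as they should be with the rims on the rail. Knob centres measured within 2 mm of the well centres.

**Drawer:** the handle reads −0.1427 m, against −0.1429 m before opening, and the push ended on a hard stop at about 12 N.

**Key:** in the last overhead picture, its top is at about 0.185–0.19 m, as expected when fully in. Its angle puts the plug at about 1.35–1.5 rad. I can't be more exact because the key has some play in the keyway.

**Bystanders:** comparing overhead pictures from before and after showed no change at any of the seven.

**Disagreement:** the overhead and wrist cameras differed by 2–3 mm in y. I went with the wrist camera because it agreed with where the key and knobs turned out to be when gripped. No check failed.

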